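# Restock the table caddy

### The arm

A 6-joint arm with a two-finger parallel gripper is mounted at the origin on a cart in front of the work surface, level with it; the furniture and walls round the work are solid. World frame = base frame: x ahead of the robot, y to its left, z up, the work surface at z = 0. Lengths are in m, angles in rad, forces in N, time in s.
With the tool pointing down it reaches from about 0.3 to 0.875 m from the base axis. Payload 6.4 kg.
Tool frame: the origin (TCP) lies midway between the tips of the shut fingers; the grasp point (between the pads) lies 19 mm behind it; z points along the fingers, y is the line along which they close (so a half turn about z gives the same grasp; the last joint's range is limited). The gripper opens to 85 mm and grips with 20 to 120 N. Pads are 22 mm wide; open, the fingers measure 114 mm over their backs; the gripper's body (76 mm by 85 mm) begins 54 mm behind the grasp point. The pads swing forward as they close: fully open they stand 13 mm farther back than shut.
Start: joints at [-1.328, 0.181, 1.607, -0, 1.354, -0.206], TCP at [0.25, -0.518, 0.231] pointing down, gripper open.
Joint ranges: [-2.99, 2.99], [-0.89, 2.07], [0.3, 2.58], [-1.14, 4.28], [0, 2.63], [-3.12, 3.12]. Speed limits (rad/s): [2.57, 2.57, 3.01, 3.14, 3.14, 3.14].

### API

Orientations are given as a unit quaternion [w, x, y, z].
In Python, from bench import ctrl gives the robot as it stands.
- The arm moves only by the tool drive_tool, never from a script. Its argument "plan" is a list that holds one entry, the list of rows, each a list of 4 numbers: the shift along the tool's x, y, z scaled (see below), then the turn about the tool's z scaled (see below). In form: [[[x, y, z, roll], ...]]. A call has 1 to 12 rows; each row is the pose to reach, as a shift and turn from the pose commanded when the call began, along the tool's axes at that moment, turning the shorter way round; what a row does not reach only later rows make up. The controller multiplies each number of a shift by 400 mm and each number of a turn by 180 degrees. A row lasts 1/12 s, in which the tool goes at most 41.7 mm and 7.16 degrees, less where a joint would pass 70% of its speed; a pose out of reach is approached as far as the arm can. A call with a number of a shift or a turn outside -1 to 1 is refused whole. A call with a gripper value outside its range is refused whole. "jaw" is the closure, from 0 (fully open) to 1 (shut), set as the call begins (left out, the last holds). The fingers move at their own pace and stop on an object; the grip force is fixed at half the most. Time passes only in rows, so rows that repeat a pose let the fingers close. It gives the time, the measured TCP pose, the force, the opening and the grip force at its end, in the units of the state.
- ctrl.get_obs(): the state, without advancing time (a new reading comes with each control period).
- ctrl.camera(name): name is "side" or "top" or "wrist"; returns (picture, depth): 384x512x3 uint8, red, green, blue; 384x512 float32, m along the optical axis (not along the pixel's ray), 0 where there is no reading.
- ctrl.camera_info(name): a dict with "camera_matrix" (3x3 intrinsics, pixels), "R" (3x3) and "t" (3): a world point X has camera coordinates R X + t; the wrist camera has in their place "T_tool_cam" (4x4, takes a point from camera to tool coordinates, whose origin is the TCP and whose axes are the flange's). Camera axes: x right, y down, z forward; pixel columns grow to the right and rows downward; lengths in m; the calibration is good to about 2 mm. A picture is of the moment at which its call begins: read the wrist's pose just before it. camera_info takes no time and is no camera call.
- ctrl.hand_in(): hands the job in; it is judged then, once.
The state is a dict: "time_s": time; "q": joint angles; "dq": joint speeds; "joint_efforts": joint torques, N m; "eef_pos": TCP position; "eef_rot": TCP orientation; "wrist_force": force on the tool from outside, world axes, zero at the start; "torque": the same for the moment, N m; "opening": opening from 0.0 (shut) to 1.0 (fully open); "grasp_force": force on a finger pad.
Only numpy, scipy, OpenCV 4.12 (cv2) and the standard library are available. Lean on these libraries where they do the work, as an engineer would, in place of code of your own. Each camera call takes 0.05 s, during which the arm holds its last target. There are 200 camera calls.

### The job

Make up the wooden caddy for a vegetarian table: stand the soy sauce bottle upright in the block with the wide hole, the brown-capped pepper jar and the small drinking glass upright in the two blocks with narrow holes (either way round, one in each), and lay the blue-and-white order marker in the pen groove along the caddy's side. Set every piece right down to the bottom rather than letting it drop. The fish sauce bottle with red sauce and the yellow peeler do not belong in it: leave them where they are.

Things in the scene. Friction and masses are not known exactly. Their poses are not given: they have to be found in the camera images.
- caddy: Fixed light-wood table caddy, board 144 (x) x 244 (y) x 6 mm, steel loop handles at the y ends (to y +-144, 47 mm high). Three bays in a row hold the dark blocks: centres x = +28, y = -78, 0, +78 mm; walls round them 36 mm high, 52 mm at the y ends. The pen groove lies along the open -x side. Origin: centre of the board's underside, on the table; y along the row, z up.
- pen_groove (a point): Centre of the pen groove's floor (caddy x = -52, y = 0, z = 6 mm), axes as the caddy's. Groove along y, 28 mm wide between rails, 168 mm long between stops, all 9 mm high; the rails leave a 60 mm gap at the middle for fingers. The bay wall (36 mm high) stands 36 mm from the groove's middle on the +x side and bottles in the bays rise high 80 mm from it: easiest while the bays are empty.
- cup_wide: Dark wooden block, 77 x 77 x 38 mm high, in one bay of the caddy on its 6 mm board (block top 44 mm above the table), with a round through hole of 68 mm, rim bevelled 3 mm. Its bay differs from start to start. Origin: centre of its underside, on the hole's axis; z up; yaw as the caddy. Does not move. For the soy sauce bottle.
- cup_narrow_1: Dark wooden block, 77 x 77 x 38 mm high, in one bay of the caddy on its 6 mm board (block top 44 mm above the table), with a round through hole of 56 mm, rim bevelled 3 mm. Its bay differs from start to start. Origin: centre of its underside, on the hole's axis; z up; yaw as the caddy. Does not move. For the pepper jar or the glass; exactly like the other narrow block.
- cup_narrow_2: Dark wooden block, 77 x 77 x 38 mm high, in one bay of the caddy on its 6 mm board (block top 44 mm above the table), with a round through hole of 56 mm, rim bevelled 3 mm. Its bay differs from start to start. Origin: centre of its underside, on the hole's axis; z up; yaw as the caddy. Does not move. For the pepper jar or the glass; exactly like the other narrow block.
- soy: Soy sauce bottle: dark sauce, dark blue label, yellow cap; 58 mm across the body, 207 mm tall, 0.35 kg. Straight up to 108 mm, then it narrows evenly; grip it near 175 mm above its foot, about 36 mm wide there. Standing upright; origin: centre of its underside; z up.
- jar: Pepper jar: clear jar with brown label and a dark brown cap (top face grey-brown), on this table, not the fixed one on the next table; 44 mm across, 96 mm tall, 0.11 kg. The cap (43 mm across) is the top 21 mm. Standing upright; origin: centre of its underside; z up.
- glass: Small clear drinking glass, empty, mouth up; 38 mm across at the foot widening to 49 mm at the rim, 62 mm tall, 0.07 kg. Grip it round the outside in the top 25 mm. Origin: centre of its underside; z up.
- pen_mid (a point): Middle of the order marker, a blue and white felt pen 135 mm long, 17 mm wide and 16 mm high, 0.02 kg, lying on the table: the point is at mid-length, 8 mm above the surface it lies on. The pen's length runs along this frame's y axis.
- fish: Fish sauce bottle, a look-alike of the soy bottle: red-orange sauce, yellow cap, slimmer; 47 mm across, 188 mm tall, on this table (another stands on the next table). Stays where it stands. Origin: centre of its underside; z up.
- peeler: Yellow-handled peeler with a short steel blade, 170 x 25 x 18 mm, lying along its x axis. Stays where it lies. Origin: centre of its underside.

How it is judged:
By the outcome, as a careful person would: the job done as asked, in the order asked, and still so for the second after the job is handed in, with the robot touching nothing.
It also fails if it takes over 102 s, if anything falls off the work surface, if the arm or the gripper's body presses on something with over 40 N, if the wrist force passes 120 N, or if a joint passes its speed limit or range.

## Working session

There is one attempt and no reset: what is moved stays moved. The work goes in short steps, Python scripts to look and compute and a tool call to move; the robot and the scene stay as the last step left them, time stands still between calls to the robot, and variables do not carry over. Pictures are saved under pics/ and viewed, at most 14 in all, crops included, and the job is handed in when it is done.

Besides the shell and the picture viewer there is one more tool, called after "Call:" by a JSON object that holds its "op" and its "data". drive_tool: Moves the arm, as the interface text tells. Its arguments: {"type":"object","properties":{"plan":{"type":"array"},"jaw":{"type":"number"}},"required":["plan"]}

```bash
ls; mkdir -p pics; python3 - <<'E'
from bench import ctrl
import numpy as np, cv2
o=ctrl.get_obs(); print(o)
for n in ("side","top"):
    p,d=ctrl.camera(n); cv2.imwrite(f"pics/{n}0.png",cv2.resize(p[:,:,::-1],(800,600),interpolation=cv2.INTER_CUBIC)); np.save(f"pics/{n}0.npy",d); np.save(f"pics/{n}0rgb.npy",p)
    i=ctrl.camera_info(n); print(n,i,"campos",-np.array(i["R"]).T@np.array(i["t"]))
print(ctrl.camera_info("wrist"))
E
```

```text
pics
{'time_s': 0.0, 'q': array([-1.32827837e+00,  1.81530592e-01,  1.60801733e+00,  1.95769103e-07,
        1.35378397e+00, -2.06315316e-01]), 'dq': array([-0.00047148,  0.00205064,  0.00064552, -0.00011499,  0.00027583,
       -0.00133111]), 'joint_efforts': array([-1.17136537e-04, -4.44867933e+01, -3.51332724e+01, -2.79846890e-04,
        9.21623869e-03,  2.71312274e-06]), 'eef_pos': array([ 0.24937353, -0.51749785,  0.23038552]), 'eef_rot': array([-8.69481010e-04,  9.74923729e-01,  2.22537562e-01, -1.56448890e-05]), 'wrist_force': array([-0.08809863, -0.56333862,  0.22007215]), 'torque': array([ 0.0263449 ,  0.06040256, -0.02773623]), 'grasp_force': 0.0, 'opening': 0.9979696877071031}
side {'camera_matrix': array([[495.53482186,   0.        , 254.72576818],
       [  0.        , 495.53482186, 198.31813646],
       [  0.        ,   0.        ,   1.        ]]), 'R': array([[-0.93261399, -0.36070714,  0.01102261],
       [-0.1924053 ,  0.47116215, -0.86080569],
       [ 0.30530532, -0.80492024, -0.50881438]]), 't': array([0.49250097, 0.14272349, 1.32077204])} campos [0.08353532 1.17
[... 273 characters left out ...]
0040348 , -0.07895391],
       [ 0.07896609, -0.00295264, -0.99687293]]), 't': array([-0.01057843,  0.526104  ,  1.21499319])} campos [ 0.42855417 -0.00486814  1.2527663 ]
{'camera_matrix': array([[280.46246647,   0.        , 255.38404565],
       [  0.        , 280.46246647, 189.80688821],
       [  0.        ,   0.        ,   1.        ]]), 'T_tool_cam': array([[-1.17154345e-03, -9.56080103e-01, -2.93103162e-01,
         7.38383150e-02],
       [ 9.99998977e-01, -1.36047391e-03,  4.40731464e-04,
        -7.47740074e-04],
       [-8.20133789e-04, -2.93102346e-01,  9.56080719e-01,
        -1.41905985e-01],
       [ 0.00000000e+00,  0.00000000e+00,  0.00000000e+00,
         1.00000000e+00]])}
```

View pics/top0.png

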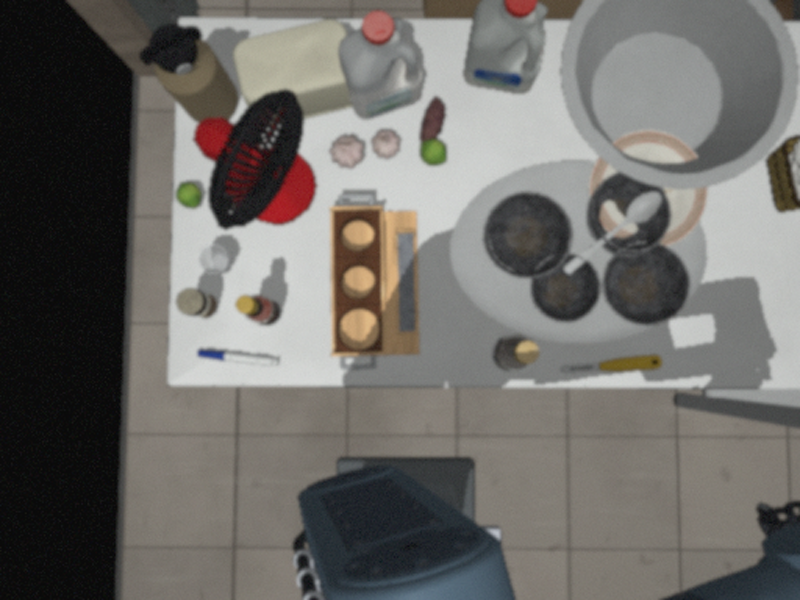

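View pics/side0.png

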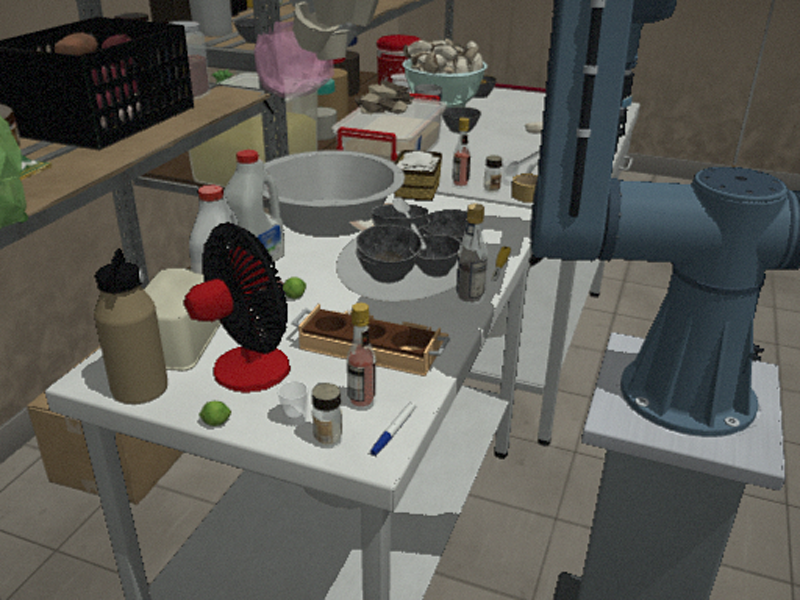

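```bash
cat > h.py <<'E'
from bench import ctrl
import numpy as np, cv2
from scipy.spatial.transform import Rotation as Ro
def cam(n,T=None):
    i=ctrl.camera_info(n);K=np.array(i["camera_matrix"])
    if n!="wrist": return K,np.array(i["R"]),np.array(i["t"])
    C=T@np.array(i["T_tool_cam"]); R=C[:3,:3].T; return K,R,-R@C[:3,3]
def tool():
    o=ctrl.get_obs(); T=np.eye(4); q=o["eef_rot"]; T[:3,:3]=Ro.from_quat([q[1],q[2],q[3],q[0]]).as_matrix(); T[:3,3]=o["eef_pos"]; return T
def ray(c,u,v):
    K,R,t=c; d=R.T@np.linalg.inv(K)@[u,v,1]; return -R.T@t,d
def onz(c,u,v,z):
    o,d=ray(c,u,v); return o+d*(z-o[2])/d[2]
def tri(*obs):
    A=np.zeros((3,3));b=np.zeros(3)
    for c,u,v in obs:
        o,d=ray(c,u,v); d=d/np.linalg.norm(d); P=np.eye(3)-np.outer(d,d);A+=P;b+=P@o
    X=np.linalg.solve(A,b)
    return X,[np.linalg.norm(np.cross(X-ray(c,u,v)[0],ray(c,u,v)[1]/np.linalg.norm(ray(c,u,v)[1]))) for c,u,v in obs]
def cloud(c,d):
    K,R,t=c; v,u=np.mgrid[:384,:512]; p=np.stack([(u-K[0,2])*d/K[0,0],(v-K[1,2])*d/K[1,1],d],-1); X=(p-t)@R; X[d==0]=np.nan; return X
def crop(p,name,u0,v0,u1,v1,s):
    m=cv2.resize(np.ascontiguousarray(p[v0:v1,u0:u1,::-1]),None,fx=s,fy=s,interpolation=cv2.INTER_CUBIC)
    for u in range(u0-u0%20+20,u1,20):
        cv2.line(m,((u-u0)*s,0),((u-u0)*s,6),(0,255,0),1); cv2.putText(m,str(u),((u-u0)*s+2,14),0,.35,(0,255,0))
    for v in range(v0-v0%20+20,v1,20):
        cv2.line(m,(0,(v-v0)*s),(6,(v-v0)*s),(0,255,0),1); cv2.putText(m,str(v),(8,(v-v0)*s+4),0,.35,(0,255,0))
    cv2.imwrite("pics/"+name,m)
E
python3 - <<'E'
from h import *
t=np.load("pics/top0rgb.npy");s=np.load("pics/side0rgb.npy")
crop(t,"topc.png",100,110,360,250,3); crop(s,"sidec.png",170,120,350,300,3)
c=cam("top");X=cloud(c,np.load("pics/top0.npy"))
ok=np.isfinite(X[...,2])
print("depth valid",ok.mean())
m=((X[...,2]>0.012)&ok).astype(np.uint8)
n,l,st,ce=cv2.connectedComponentsWithStats(m)
for k in range(1,n):
    if st[k,4]>12:
        P=X[l==k]; print(k,st[k,:5],P.min(0).round(3),P.max(0).round(3))
flat=X[200:235,290:310].reshape(-1,3); print("table z",np.nanmedian(flat[:,2]))
E
```

```text
depth valid 0.845001220703125
1 [ 296    0   54   60 2677] [ 0.88  -0.225  0.012] [ 0.967 -0.097  0.258]
2 [  288     0   224   238 22782] [ 0.411 -0.66   0.012] [ 1.024 -0.077  0.213]
3 [   89     6   181   141 13176] [ 0.621 -0.027  0.012] [0.97  0.376 0.286]
124 [268  61  18  45 580] [ 0.754 -0.069  0.014] [ 0.874 -0.024  0.051]
219 [237  83  19  19 271] [0.765 0.01  0.015] [0.812 0.058 0.052]
229 [211  86  22  22 355] [0.749 0.071 0.018] [0.805 0.126 0.06 ]
244 [112 116  17  17 228] [0.68  0.342 0.013] [0.724 0.382 0.047]
253 [ 210  124   38  112 2346] [0.414 0.03  0.012] [0.699 0.128 0.059]
278 [252 147  14   2  22] [ 0.642 -0.017  0.012] [0.645 0.017 0.02 ]
281 [252 150   2  10  13] [0.612 0.015 0.012] [0.637 0.017 0.019]
283 [264 150   3  18  20] [ 0.592 -0.019  0.013] [ 0.636 -0.014  0.022]
290 [126 156  22  19 320] [0.566 0.286 0.012] [0.613 0.334 0.068]
326 [113 184  26  19 393] [0.496 0.312 0.012] [0.538 0.355 0.101]
330 [151 188  29  20 439] [0.484 0.205 0.012] [0.528 0.248 0.193]
334 [265 191   2  20  23] [ 0.479 -0.02   0.012] [ 0.529 -0.017  0.022]
336 [252 192   4  19  37] [0.479 0.009 0.013] [0.526 0.017 0.021]
381 [254 212  14   3  27] [ 0.469 -0.022  0.012] [0.474 0.011 0.023]
390 [126 223  52  11 243] [0.419 0.211 0.012] [0.444 0.344 0.021]
395 [383 227  39  11 275] [ 0.41  -0.423  0.012] [ 0.437 -0.323  0.025]
406 [ 187  297  143   87 9391] [ 0.184 -0.076  0.273] [0.313 0.129 0.806]
407 [ 421  320   91   64 2369] [ 0.209 -0.493  0.24 ] [ 0.276 -0.209  0.659]
table z 0.002616899363116633
```

View pics/topc.png

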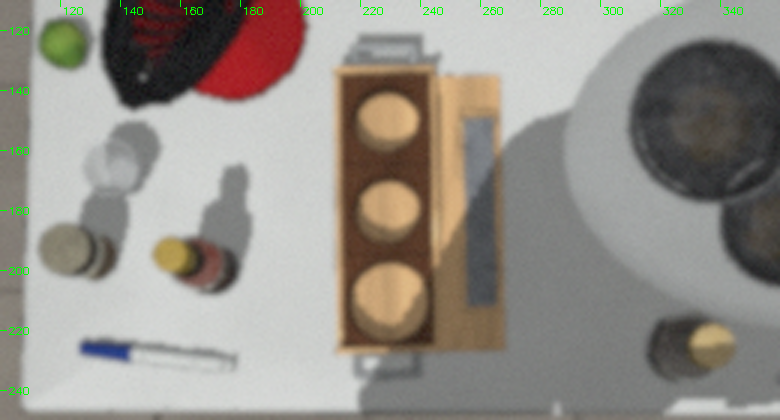

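View pics/sidec.png

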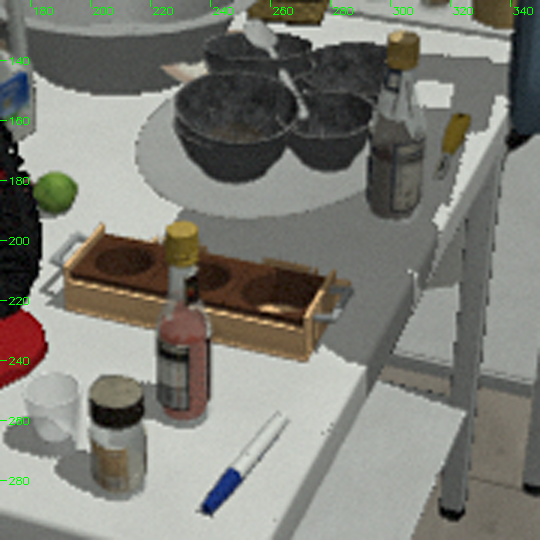

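```bash
python3 - <<'E'
from h import *
t=cam("top");s=cam("side")
for n,a,b,z in [("soycap",(338.3,225.3),(304.7,132),.207),("jarcap",(122.3,193.3),(209,248.3),.096),("glassrim",(136,165.3),(187.7,247.7),.062),("penblue",(126.7,226),(239.3,290),.008),("penwhite",(178.7,230.3),(264,258.7),.008),("fish",(159,195.3),(230.3,196.3),.188),("far",(229.5,150.3),(211.7,207.3),.044),("wide",(230,210.3),(264.3,217.7),.044),("mid",(229.8,180.3),None,.044)]:
    print(n,"top@z",onz(t,*a,z).round(4),*( ("side@z",onz(s,*b,z).round(4),"tri",tri((t,*a),(s,*b))[0].round(4),np.round(tri((t,*a),(s,*b))[1],4)) if b else ()))
for n,p in [("gL0",(466,117)),("gL1",(470,305)),("gR0",(494,117)),("gR1",(497,305)),("b0",(499,76)),("b1",(505,349))]:
    print(n,onz(t,p[0]/3+100,p[1]/3+110,.006).round(4))
X=cloud(t,np.load("pics/top0.npy"))
def circ(u0,v0,u1,v1,z0,z1,n):
    P=X[v0:v1,u0:u1].reshape(-1,3);P=P[(P[:,2]>z0)&(P[:,2]<z1)]; print(n,len(P),np.median(P,0).round(4),P.min(0).round(3),P.max(0).round(3))
circ(330,216,347,235,.195,.23,"soytop");circ(110,180,133,205,.088,.11,"jartop");circ(122,150,150,176,.05,.08,"glassrim");circ(150,186,172,204,.18,.21,"fishtop")
E
```

```text
soycap top@z [ 0.4383 -0.1762  0.207 ] side@z [ 0.4352 -0.1685  0.207 ] tri [ 0.4379 -0.177   0.2033] [0.0004 0.0004]
jarcap top@z [0.5151 0.3314 0.096 ] side@z [0.5158 0.3319 0.096 ] tri [0.5155 0.3316 0.0958] [0.0004 0.0004]
glassrim top@z [0.5885 0.3087 0.062 ] side@z [0.5867 0.308  0.062 ] tri [0.5876 0.3083 0.0621] [0.001 0.001]
penblue top@z [0.4362 0.3432 0.008 ] side@z [0.4328 0.3475 0.008 ] tri [0.4354 0.3439 0.0044] [0.001 0.001]
penwhite top@z [0.4256 0.2075 0.008 ] side@z [0.4203 0.2128 0.008 ] tri [0.4239 0.2077 0.0036] [0.0017 0.0017]
fish top@z [0.5041 0.2223 0.188 ] side@z [0.5021 0.2353 0.188 ] tri [0.5057 0.2243 0.181 ] [0.0012 0.0012]
far top@z [0.6308 0.0747 0.044 ] side@z [0.6267 0.088  0.044 ] tri [0.6326 0.0754 0.0354] [0.0004 0.0004]
wide top@z [0.4768 0.072  0.044 ] side@z [0.4681 0.0828 0.044 ] tri [0.4747 0.0717 0.0361] [0.0025 0.0025]
mid top@z [0.5534 0.0732 0.044 ]
gL0 [0.6409 0.0088 0.006 ]
gL1 [0.475  0.0045 0.006 ]
gR0 [ 0.641  -0.0159  0.006 ]
gR1 [ 0.4751 -0.0191  0.006 ]
b0 [ 0.6777 -0.0202  0.006 ]
b1 [ 0.4368 -0.0262  0.006 ]
soytop 185 [ 0.4389 -0.1727  0.2083] [ 0.424 -0.189  0.195] [ 0.454 -0.158  0.213]
jartop 257 [0.5181 0.3339 0.0965] [0.496 0.313 0.088] [0.538 0.355 0.101]
glassrim 113 [0.5915 0.3176 0.0602] [0.566 0.286 0.05 ] [0.613 0.334 0.068]
fishtop 117 [0.5068 0.2282 0.1887] [0.494 0.215 0.18 ] [0.518 0.241 0.193]
```

```bash
cat >> h.py <<'E'
def go(x,y,z,phi,T=None):
    "numbers for a move from pose T to TCP (x,y,z), tool x heading phi deg"
    if T is None: T=tool()
    ph=np.degrees(np.arctan2(T[1,0],T[0,0])); d=T[:3,:3].T@(np.array([x,y,z])-T[:3,3]); r=-((phi-ph+180)%360-180)
    print("shift",(d/.4).round(4),"turn",round(r/180,4),"mm",round(np.linalg.norm(d)*1e3),"rows",int(np.ceil(max(np.linalg.norm(d)/.0417,abs(r)/7.16))),"from",T[:3,3].round(4),round(ph,2))
    N=T.copy(); N[:3,3]=[x,y,z]; a=np.radians(phi); N[:3,:3]=np.array([[np.cos(a),np.sin(a),0],[np.sin(a),-np.cos(a),0],[0,0,-1]]); return N
def see(name,s=2,box=(0,0,512,384)):
    T=tool(); p,d=ctrl.camera("wrist"); np.savez(f"pics/{name}.npz",T=T,p=p,d=d); crop(p,name+".png",*box,s)
def wc(name):
    return cam("wrist",np.load(f"pics/{name}.npz")["T"])
E
python3 -c "
from h import *
N=go(.36,-.13,.28,45); go(.545,.03,.26,80,N)"
```

```text
shift [ 0.6696 -0.7531 -0.1224] turn -0.1071 mm 406 rows 10 from [ 0.2494 -0.5176  0.2305] 25.71
shift [0.6099 0.0442 0.05  ] turn -0.1944 mm 245 rows 6 from [ 0.36 -0.13  0.28] 45.0
```

Call:
{"op": "drive_tool", "data": {"plan": [[[0.67,-0.753,-0.122,-0.107],[0.67,-0.753,-0.122,-0.107],[0.67,-0.753,-0.122,-0.107],[0.67,-0.753,-0.122,-0.107],[0.67,-0.753,-0.122,-0.107],[0.67,-0.753,-0.122,-0.107],[0.67,-0.753,-0.122,-0.107],[0.67,-0.753,-0.122,-0.107],[0.67,-0.753,-0.122,-0.107],[0.67,-0.753,-0.122,-0.107],[0.67,-0.753,-0.122,-0.107]]], "jaw": 0}}

```text
time_s: 1.02
eef_pos: [0.3612, -0.1257, 0.2808]
eef_rot: [-0.0, 0.923, 0.385, 0.001]
wrist_force: [0.8, 0.4, 0.5]
opening: 1.0
grasp_force: 0.0
```

```bash
python3 -c "
from h import *
go(.545,.03,.26,80)"
```

```text
shift [0.5998 0.0527 0.0533] turn -0.1928 mm 242 rows 6 from [ 0.3612 -0.1257  0.2808] 45.3
```

Call:
{"op": "drive_tool", "data": {"plan": [[[0.6,0.05,0.053,-0.193],[0.6,0.05,0.053,-0.193],[0.6,0.05,0.053,-0.193],[0.6,0.05,0.053,-0.193],[0.6,0.05,0.053,-0.193],[0.6,0.05,0.053,-0.193],[0.6,0.05,0.053,-0.193],[0.6,0.05,0.053,-0.193],[0.6,0.05,0.053,-0.193]]]}}

```text
time_s: 1.77
eef_pos: [0.5436, 0.0247, 0.2581]
eef_rot: [-0.001, 0.768, 0.641, -0.001]
wrist_force: [-0.0, -0.7, 0.8]
opening: 1.003
grasp_force: 0.0
```

```bash
python3 -c "
from h import *
see('w1',1,(0,0,512,384))
go(.430,.2755,.20,85.5)
p=np.load('pics/w1.npz')['p']; c=wc('w1')
K,R,t=c
for P in [(.4775,.072,.044),(.5555,.074,.044),(.6335,.076,.044),(.557,-.0055,.006)]:
    q=K@(R@np.array(P)+t); print((q[:2]/q[2]).round(1))
cv2.imwrite('pics/w1.png',cv2.resize(p[:,:,::-1],(800,600)))
"
```

```text
shift [ 0.567  -0.3917  0.1466] turn -0.0324 mm 282 rows 7 from [0.5435 0.0243 0.2586] 79.67
[197.9 136.9]
[258.8 123.9]
[321.4 110.5]
[269.2 177.1]
```

View pics/w1.png

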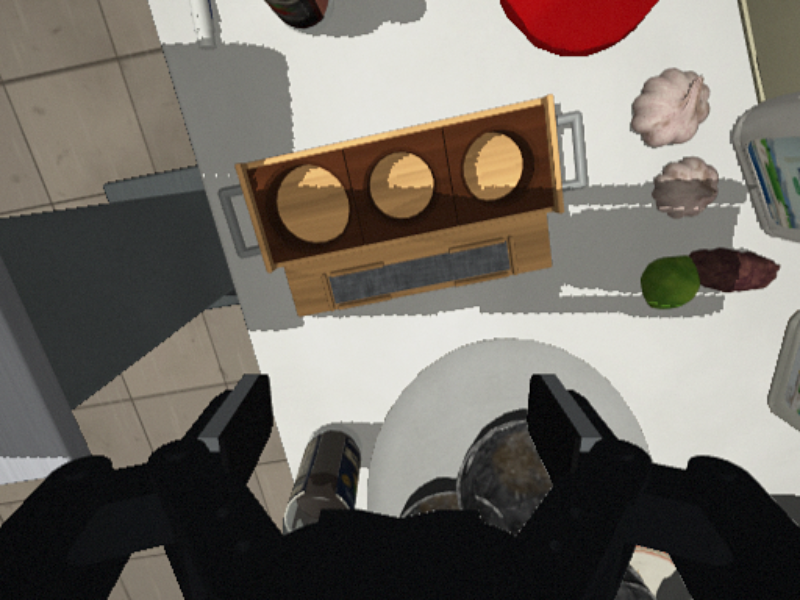

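```bash
python3 -c "
from h import *
c=wc('w1'); D=np.load('pics/w1.npz'); X=cloud(c,D['d'])
for n,u,v,z in [('wide',314,205,.044),('mid',402,185,.044),('far',493,166,.044),('grooveA',331,277,.006),('gB',505,239,.006),('gC',511,270,.006),('gD',334,305,.006)]:
    print(n,onz(c,u*.64,v*.64,z).round(4), tri((cam('top'),*{'wide':(230,210.3),'mid':(229.8,180.3),'far':(229.5,150.3)}[n]),(c,u*.64,v*.64))[0].round(4) if n[0]!='g' else '')
f=X[int(230*.64):,:]
print('table z',np.nanmedian(X[225:240,180:215,2]), 'block top z',[np.nanmedian(X[int(v*.64)-1:int(v*.64)+2,int(u*.64)-1:int(u*.64)+2,2]).round(4) for u,v in [(355,165),(355,250),(448,145),(448,220),(265,175)]],'grip floor',np.nanmedian(X[172:178,262:276],axis=(0,1)))
"
```

```text
wide [0.4829 0.0782 0.044 ] [0.4774 0.0752 0.0139]
mid [0.5548 0.0808 0.044 ] [0.5562 0.0773 0.0021]
far [0.627  0.0822 0.044 ] [ 0.6419  0.0791 -0.027 ]
grooveA [0.4751 0.0092 0.006 ] 
gB [0.6379 0.0156 0.006 ] 
gC [ 0.6402 -0.0141  0.006 ] 
gD [ 0.4718 -0.018   0.006 ] 
table z 0.0005732100064140501 block top z [np.float64(0.0431), np.float64(0.0343), np.float64(0.0432), np.float64(0.0433), np.float64(0.0428)] grip floor [ 0.5566505  -0.00123574  0.00569273]
```

```bash
cat > fit.py <<'E'
from h import *
from scipy.optimize import minimize
def fit(X,zt=.0432):
    P=X.reshape(-1,3);P=P[np.abs(P[:,2]-zt)<.0025];P=P[(abs(P[:,0]-.555)<.14)&(abs(P[:,1]-.074)<.07)]
    sg=lambda a:1/(1+np.exp(-a/.001))
    def f(p):
        a=np.radians(p[2]);dx,dy=P[:,0]-p[0],P[:,1]-p[1]
        l=dx*np.cos(a)+dy*np.sin(a);w=-dx*np.sin(a)+dy*np.cos(a)
        s=sg(.1185-abs(l))*sg(.0385-abs(w))
        for c,r in ((-.078,.037),(0,.031),(.078,.031)): s=s*sg(np.hypot(l-c,w)-r)
        return -s.mean()
    best=min((minimize(f,[.555+i,.074+j,1.4],method="Nelder-Mead",options=dict(initial_simplex=[[.555+i,.074+j,1.4],[.558+i,.074+j,1.4],[.555+i,.077+j,1.4],[.555+i,.074+j,2.4]],xatol=1e-5)) for i in (-.004,0,.004) for j in (-.004,0,.004)),key=lambda r:r.fun)
    print(len(P),best.x.round(4),best.fun)
if __name__=="__main__":
    D=np.load("pics/w1.npz");fit(cloud(wc("w1"),D["d"]))
    X=cloud(cam("top"),np.load("pics/top0.npy"));z=np.nanmedian(X[195,228:232,2]);print(z);fit(X,z)
E
python3 fit.py
```

```text
6856 [0.5537 0.0794 1.3419] -0.718323318937381
0.04742466499204051
796 [0.5567 0.0776 1.429 ] -0.7253503367321257
```

Call:
{"op": "drive_tool", "data": {"plan": [[[0.567,-0.392,0.147,-0.032],[0.567,-0.392,0.147,-0.032],[0.567,-0.392,0.147,-0.032],[0.567,-0.392,0.147,-0.032],[0.567,-0.392,0.147,-0.032],[0.567,-0.392,0.147,-0.032],[0.567,-0.392,0.147,-0.032],[0.567,-0.392,0.147,-0.032],[0.567,-0.392,0.147,-0.032]]]}}

```text
time_s: 2.57
eef_pos: [0.4294, 0.2762, 0.2002]
eef_rot: [0.0, 0.734, 0.679, -0.0]
wrist_force: [0.7, 0.9, -0.0]
opening: 0.999
grasp_force: 0.0
```

```bash
python3 -c "
from h import *
see('w2')
D=np.load('pics/w2.npz');cv2.imwrite('pics/w2.png',cv2.resize(D['p'][:,:,::-1],(800,600)))
X=cloud(wc('w2'),D['d']);P=X.reshape(-1,3)
m=(P[:,2]>.009)&(P[:,2]<.022)&(abs(P[:,0]-.43)<.04)&(abs(P[:,1]-.275)<.1); Q=P[m]
print(len(Q),Q.min(0),Q.max(0)); (c,wh,a)=cv2.minAreaRect(Q[:,:2].astype(np.float32)*1000);print(c,wh,a)
J=P[(P[:,2]>.091)&(P[:,2]<.105)&(abs(P[:,0]-.517)<.04)&(abs(P[:,1]-.333)<.04)];print('jar',len(J),np.nanmin(J,0),np.nanmax(J,0))
"
```

```text
1279 [0.41507608 0.21273424 0.00900435] [0.44088441 0.34638865 0.01697545]
(428.081787109375, 279.3734130859375) (134.34703063964844, 15.558656692504883) 84.01611328125
jar 2057 [0.49314762 0.31597823 0.09100657] [0.53581078 0.35779604 0.0977974 ]
```

View pics/w2.png

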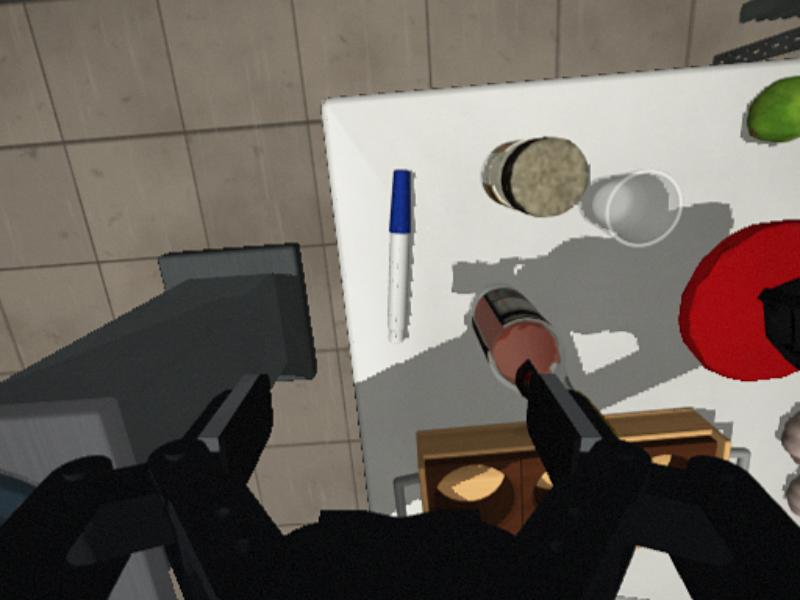

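```bash
python3 -c "
from h import *
go(.4285,.278,.03,84);go(.4285,.278,.004,84)"
```

```text
shift [ 0.006  -0.0056  0.4265] turn 0.0083 mm 171 rows 5 from [0.4304 0.2755 0.2006] 85.49
shift [ 0.006  -0.0057  0.4915] turn 0.0083 mm 197 rows 5 from [0.4304 0.2755 0.2006] 85.49
```

Call:
{"op": "drive_tool", "data": {"plan": [[[0.006,-0.006,0.1,0.008],[0.006,-0.006,0.2,0.008],[0.006,-0.006,0.3,0.008],[0.006,-0.006,0.38,0.008],[0.006,-0.006,0.42,0.008],[0.006,-0.006,0.45,0.008],[0.006,-0.006,0.47,0.008],[0.006,-0.006,0.485,0.008],[0.006,-0.006,0.491,0.008],[0.006,-0.006,0.491,0.008]]], "jaw": 0.5}}

```text
time_s: 3.45
eef_pos: [0.429, 0.2787, 0.0043]
eef_rot: [0.0, 0.743, 0.669, 0.001]
wrist_force: [-0.3, -0.6, -0.6]
opening: 0.498
grasp_force: 0.0
```

Call:
{"op": "drive_tool", "data": {"plan": [[[0,0,0,0],[0,0,0,0],[0,0,0,0],[0,0,0,0],[0,0,0,0],[0,0,0,0]]], "jaw": 1}}

```text
time_s: 3.95
eef_pos: [0.4291, 0.2792, 0.005]
eef_rot: [0.0, 0.743, 0.669, 0.001]
wrist_force: [-0.4, -1.4, 5.3]
opening: 0.154
grasp_force: 58.6
```

Call:
{"op": "drive_tool", "data": {"plan": [[[0,0,-0.05,0],[0,0,-0.12,0],[0,0,-0.22,0],[0,0,-0.32,0],[0,0,-0.42,0],[0,0,-0.52,0],[0,0,-0.58,0],[0,0,-0.6,0]]]}}

```text
time_s: 4.62
eef_pos: [0.4305, 0.2799, 0.2498]
eef_rot: [0.002, 0.743, 0.67, 0.005]
wrist_force: [0.7, 0.2, 0.1]
opening: 0.149
grasp_force: 58.8
```

```bash
python3 -c "
from h import *
print(ctrl.get_obs()['opening'],ctrl.get_obs()['grasp_force'])
go(.5565,-.001,.2,1.5)"
```

```text
0.1492205079373695 58.82051610573399
shift [-0.6665  0.3848  0.1251] turn 0.4587 mm 312 rows 12 from [0.4305 0.2799 0.2498] 84.07
```

Call:
{"op": "drive_tool", "data": {"plan": [[[-0.08,0.05,0,0.03],[-0.16,0.09,0,0.07],[-0.24,0.14,0,0.11],[-0.32,0.19,0.0,0.15],[-0.4,0.23,0.0,0.19],[-0.48,0.28,0.0,0.23],[-0.56,0.325,0.03,0.27],[-0.63,0.365,0.06,0.31],[-0.667,0.385,0.09,0.35],[-0.667,0.385,0.12,0.39],[-0.667,0.385,0.125,0.43],[-0.667,0.385,0.125,0.459]]]}}

```text
time_s: 5.62
eef_pos: [0.5522, -0.0028, 0.1911]
eef_rot: [-0.001, 1.0, 0.009, -0.002]
wrist_force: [0.1, -0.1, -0.3]
opening: 0.152
grasp_force: 58.8
```

Call:
{"op": "drive_tool", "data": {"plan": [[[0,0,0,0],[0,0,0,0],[0,0,0,0],[0,0,0,0]]]}}

```text
time_s: 5.95
eef_pos: [0.5536, -0.0024, 0.1938]
eef_rot: [0.0, 1.0, 0.014, 0.0]
wrist_force: [-0.1, -0.9, -0.4]
opening: 0.151
grasp_force: 58.8
```

```bash
python3 -c "
from h import *
import fit
see('w3')
D=np.load('pics/w3.npz');cv2.imwrite('pics/w3.png',cv2.resize(D['p'][:,:,::-1],(800,600)))
X=cloud(wc('w3'),D['d']); fit.fit(X)
T=D['T'];print(T[:3,3],T[:3,0])
"
```

```text
8702 [0.5538 0.0787 1.2546] -0.7398355808608275
[ 0.55361967 -0.00235073  0.19375072] [9.99632937e-01 2.70918223e-02 1.59100357e-04]
```

View pics/w3.png

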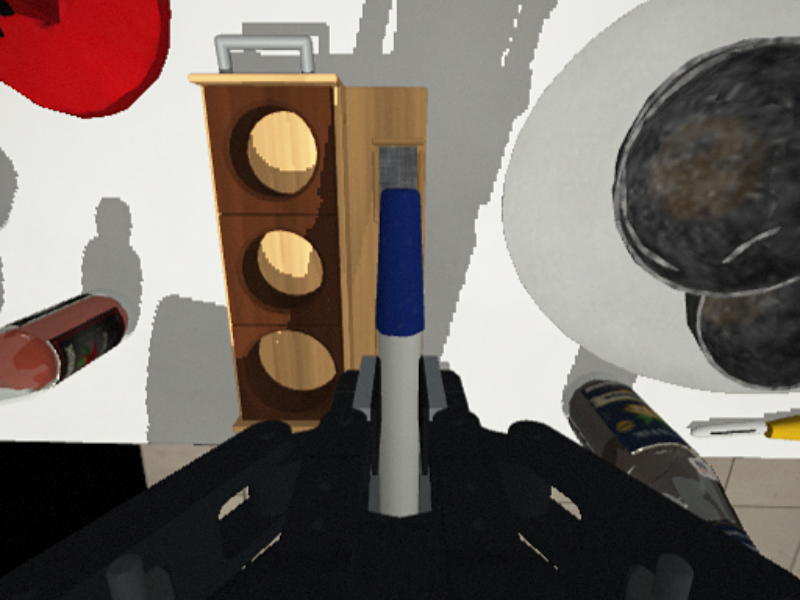

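Call:
{"op": "drive_tool", "data": {"plan": [[[0,0,0,0],[0,0,0,0],[0,0,0,0]]]}}

```text
time_s: 6.25
eef_pos: [0.5537, -0.0025, 0.1938]
eef_rot: [0.0, 1.0, 0.013, 0.0]
wrist_force: [0.0, -0.7, 0.0]
opening: 0.151
grasp_force: 58.8
```

```bash
python3 -c "
from h import *
D=np.load('pics/w3.npz');X=cloud(wc('w3'),D['d']);T=D['T']
V,U=np.mgrid[:384,:512]; p=D['p'].astype(int)
m=(abs(U-256)<8)&(V>122)&(V<328)&(X[...,2]>.15)
P=X[m]; 
for a in np.arange(.47,.64,.015):
    Q=P[abs(P[:,0]-a)<.0075]
    if len(Q): print(a.round(3),len(Q),np.median(Q,0).round(4),np.percentile(Q[:,2],90).round(4))
print(P[:,0].min(),P[:,0].max())
# side-edges of pen
m=(abs(U-256)<20)&(V>122)&(V<215)&(X[...,2]>.17);print('pen y',X[m][:,1].min(),X[m][:,1].max())
go(.556,-.001,.06,1.4);go(.556,-.001,.0115,1.4)
"
```

```text
0.5 105 [ 0.5052 -0.0037  0.2029] 0.2037
0.515 319 [ 0.5154 -0.0034  0.203 ] 0.2038
0.53 342 [ 0.5301 -0.003   0.2031] 0.204
0.545 370 [ 0.5452 -0.0027  0.2031] 0.2039
0.56 386 [ 0.5601 -0.0022  0.2031] 0.2039
0.575 408 [ 0.5754 -0.0018  0.2035] 0.2043
0.59 446 [ 0.59   -0.0015  0.2032] 0.2041
0.605 473 [ 0.6051 -0.0011  0.2025] 0.2034
0.62 210 [ 0.6156 -0.0008  0.202 ] 0.2029
0.5016722825167906 0.6188112146345854
pen y -0.009753147933811426 0.006685005654340239
shift [ 0.0059 -0.0036  0.3345] turn 0.0002 mm 134 rows 4 from [ 0.5537 -0.0025  0.1938] 1.44
shift [ 0.0058 -0.0036  0.4557] turn 0.0002 mm 182 rows 5 from [ 0.5537 -0.0025  0.1938] 1.44
```

Call:
{"op": "drive_tool", "data": {"plan": [[[0.009,-0.004,0.06,0],[0.009,-0.004,0.14,0],[0.009,-0.004,0.22,0],[0.009,-0.004,0.3,0],[0.009,-0.004,0.35,0],[0.009,-0.004,0.385,0],[0.009,-0.004,0.405,0],[0.009,-0.004,0.42,0],[0.009,-0.004,0.43,0],[0.009,-0.004,0.43,0],[0.009,-0.004,0.43,0],[0.009,-0.004,0.43,0]]]}}

```text
time_s: 7.25
eef_pos: [0.5581, -0.001, 0.0228]
eef_rot: [0.0, 1.0, 0.012, 0.001]
wrist_force: [-0.3, 0.4, -0.4]
opening: 0.156
grasp_force: 58.8
```

```bash
python3 -c "
from h import *
go(.5575,-.001,.0115,1.4)
p,d=ctrl.camera('side');p2,_=ctrl.camera('top')
a=cv2.resize(p[180:250,175:310,::-1],None,fx=5.5,fy=5.5)[:, :742];b=cv2.resize(p2[110:250,190:300,::-1],None,fx=1.8,fy=1.8)
cv2.imwrite('pics/s3.png',a)
"
```

```text
shift [-0.0015 -0.0001  0.0281] turn 0.0001 mm 11 rows 1 from [ 0.5581 -0.001   0.0228] 1.42
```

Call:
{"op": "drive_tool", "data": {"plan": [[[0,0,0.006,0],[0,0,0.012,0],[0,0,0.017,0],[0,0,0.022,0],[0,0,0.025,0],[0,0,0.028,0],[0,0,0.028,0],[0,0,0.028,0]]]}}

```text
time_s: 8.02
eef_pos: [0.557, -0.0008, 0.011]
eef_rot: [-0.0, 1.0, 0.012, -0.0]
wrist_force: [-3.6, -0.3, 6.6]
opening: 0.153
grasp_force: 59.8
```

Call:
{"op": "drive_tool", "data": {"plan": [[[0,0,0,0],[0,0,0,0],[0,0,0,0],[0,0,-0.01,0],[0,0,-0.05,0],[0,0,-0.13,0],[0,0,-0.22,0],[0,0,-0.3,0],[0,0,-0.37,0],[0,0,-0.37,0],[0,0,-0.37,0],[0,0,-0.37,0]]], "jaw": 0.67}}

```text
time_s: 9.02
eef_pos: [0.5568, -0.0008, 0.1581]
eef_rot: [-0.0, 1.0, 0.012, -0.0]
wrist_force: [-0.1, 0.6, -1.0]
opening: 0.329
grasp_force: 0.0
```

```bash
python3 -c "
from h import *
T=tool();see('w4');D=np.load('pics/w4.npz');X=cloud(wc('w4'),D['d'])
cv2.imwrite('pics/w4.png',D['p'][40:384,130:400,::-1])
m=(abs(X[...,0]-.556)<.084)&(abs(X[...,1]+.001)<.013)&(X[...,2]>.0175)&(X[...,2]<.06)
P=X[m];print(len(P),P.min(0),P.max(0),np.median(P,0))
P=P.reshape(-1,3)
if len(P)>5: print(cv2.minAreaRect(P[:,:2].astype(np.float32)*1000))
N=go(.45,-.10,.26,90)
"
```

```text
1386 [ 0.48927446 -0.00793729  0.01750249] [0.62291915 0.00647627 0.02257008] [ 0.56244845 -0.00060126  0.01979382]
((556.0654907226562, -0.9725008010864258), (133.7064971923828, 14.225197792053223), 0.7485718727111816)
shift [-0.2722  0.2415 -0.2565] turn -0.4922 mm 178 rows 13 from [ 0.5562 -0.0007  0.1572] 1.41
```

View pics/w4.png

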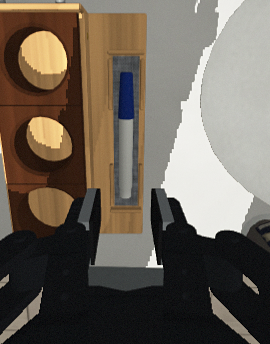

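```bash
python3 -c "
from h import *
c=wc('w2');print('glass w2',onz(c,412.2,133.1,.062)); 
X=cloud(cam('top'),np.load('pics/top0.npy')).reshape(-1,3)
F=X[(X[:,0]>.53)&(X[:,1]>.12)&(X[:,1]<.42)&(X[:,2]>.07)&(X[:,2]<.35)]
for y in np.arange(.12,.42,.03):
    Q=F[(F[:,1]>=y)&(F[:,1]<y+.03)]
    if len(Q):
        i=np.argmin(Q[:,0]);print(round(y,2),'minx',Q[i].round(3),'zmax for x<.72',Q[Q[:,0]<.72][:,2].max().round(3) if (Q[:,0]<.72).any() else '')
go(.556,-.001,.27,1.4);go(.55,.315,.25,-17)
"
```

```text
glass w2 [0.58666646 0.3101439  0.062     ]
0.12 minx [0.85  0.147 0.072] zmax for x<.72 
0.15 minx [0.716 0.179 0.186] zmax for x<.72 0.213
0.18 minx [0.661 0.209 0.179] zmax for x<.72 0.277
0.21 minx [0.63  0.239 0.195] zmax for x<.72 0.284
0.24 minx [0.621 0.269 0.173] zmax for x<.72 0.273
0.27 minx [0.622 0.27  0.178] zmax for x<.72 0.234
0.3 minx [0.53  0.327 0.097] zmax for x<.72 0.1
0.33 minx [0.53  0.339 0.099] zmax for x<.72 0.101
0.36 minx [0.834 0.361 0.135] zmax for x<.72 
shift [-0.0012  0.0006 -0.282 ] turn 0.0001 mm 113 rows 3 from [ 0.5562 -0.0007  0.1572] 1.41
shift [ 0.0034 -0.7895 -0.2315] turn 0.1023 mm 329 rows 8 from [ 0.5562 -0.0007  0.1572] 1.41
```

```bash
python3 -c "
from h import *
go(.51,.15,.27,80);N=go(.51,.15,.27,70); go(.53,.32,.26,130,N)
"
```

```text
shift [-0.1069 -0.3796 -0.2815] turn -0.4366 mm 194 rows 11 from [ 0.5562 -0.0007  0.1572] 1.41
shift [-0.1069 -0.3796 -0.2815] turn -0.381 mm 194 rows 10 from [ 0.5562 -0.0007  0.1572] 1.41
shift [ 0.4165 -0.0984  0.025 ] turn -0.3333 mm 171 rows 9 from [0.51 0.15 0.27] 70.0
```

Call:
{"op": "drive_tool", "data": {"plan": [[[0,0,-0.1,-0.04],[0,0,-0.2,-0.08],[-0.05,-0.1,-0.28,-0.12],[-0.107,-0.2,-0.282,-0.16],[-0.107,-0.3,-0.282,-0.2],[-0.107,-0.38,-0.282,-0.24],[-0.107,-0.38,-0.282,-0.28],[-0.107,-0.38,-0.282,-0.32],[-0.107,-0.38,-0.282,-0.36],[-0.107,-0.38,-0.282,-0.381]]], "jaw": 0}}

```text
time_s: 9.9
eef_pos: [0.5097, 0.1505, 0.2692]
eef_rot: [-0.001, 0.817, 0.577, -0.002]
wrist_force: [-0.5, 0.1, -0.5]
opening: 1.003
grasp_force: 0.0
```

Call:
{"op": "drive_tool", "data": {"plan": [[[0.1,-0.02,0,-0.04],[0.2,-0.05,0,-0.08],[0.3,-0.07,0.01,-0.12],[0.38,-0.09,0.02,-0.16],[0.417,-0.098,0.025,-0.2],[0.417,-0.098,0.025,-0.24],[0.417,-0.098,0.025,-0.28],[0.417,-0.098,0.025,-0.32],[0.417,-0.098,0.025,-0.333],[0.417,-0.098,0.025,-0.333],[0.417,-0.098,0.025,-0.333],[0.417,-0.098,0.025,-0.333]]]}}

```text
time_s: 10.9
eef_pos: [0.5305, 0.3199, 0.2601]
eef_rot: [-0.001, 0.424, 0.906, -0.001]
wrist_force: [0.4, 0.1, 0.6]
opening: 0.999
grasp_force: 0.0
```

```bash
python3 -c "
from h import *
see('w5')
D=np.load('pics/w5.npz');cv2.imwrite('pics/w5.png',cv2.resize(D['p'][:,:,::-1],(800,600)))
print(D['T'][:3,3],D['T'][:3,0])
X=cloud(wc('w5'),D['d']).reshape(-1,3)
F=X[(X[:,0]>.53)&(X[:,1]>.17)&(X[:,1]<.36)&(X[:,2]>.03)&(X[:,2]<.3)]
g=np.array([.587,.309])
r=np.hypot(F[:,0]-g[0],F[:,1]-g[1])
for z in np.arange(.04,.3,.02):
    s=(F[:,2]>z)&(F[:,2]<z+.02)&(r>.028)
    if s.any(): i=np.argmin(r[s]);print(z.round(2),r[s][i].round(3),F[s][i].round(3))
J=X[(X[:,2]>.091)&(X[:,2]<.105)&(abs(X[:,0]-.517)<.04)&(abs(X[:,1]-.333)<.04)];print('jar',len(J),np.nanmin(J,0),np.nanmax(J,0))
G=X[(X[:,2]>.055)&(X[:,2]<.07)&(r if False else np.hypot(X[:,0]-g[0],X[:,1]-g[1])<.032)];print('glass',len(G),np.nanmin(G,0),np.nanmax(G,0))
"
```

```text
[0.53052832 0.31993646 0.26010346] [-6.40487871e-01  7.67967994e-01  6.69542675e-04]
0.04 0.146 [0.703 0.22  0.052]
0.06 0.1 [0.666 0.248 0.079]
0.08 0.057 [0.535 0.333 0.094]
0.1 0.058 [0.627 0.266 0.12 ]
0.12 0.05 [0.621 0.272 0.14 ]
0.14 0.046 [0.619 0.276 0.159]
0.16 0.045 [0.617 0.275 0.168]
0.18 0.048 [0.619 0.274 0.18 ]
0.2 0.052 [0.621 0.27  0.201]
0.22 0.067 [0.645 0.274 0.221]
0.26 0.035 [0.569 0.339 0.278]
0.28 0.035 [0.569 0.339 0.291]
jar 1163 [0.49331884 0.31635856 0.09111961] [0.53557637 0.35791193 0.09751114]
glass 312 [0.56132914 0.28714348 0.05500953] [0.60989794 0.33537516 0.06298804]
```

View pics/w5.png

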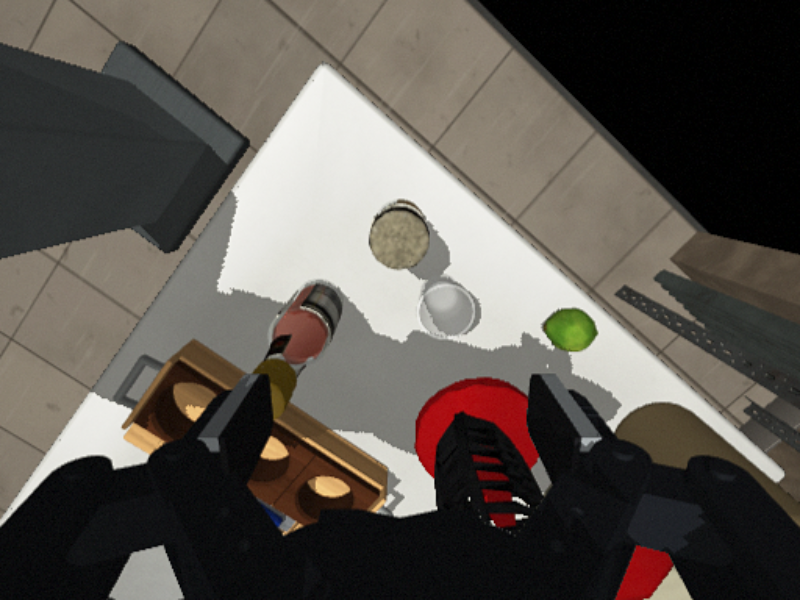

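```bash
python3 -c "
from h import *
go(.581,.3166,.26,131);go(.581,.3166,.13,131)
"
```

```text
shift [-0.0872  0.0912  0.0009] turn -0.0064 mm 50 rows 2 from [0.5306 0.32   0.2604] 129.85
shift [-0.0873  0.0916  0.3259] turn -0.0064 mm 140 rows 4 from [0.5306 0.32   0.2604] 129.85
```

Call:
{"op": "drive_tool", "data": {"plan": [[[-0.04,0.045,0,-0.006],[-0.087,0.091,0,-0.006],[-0.087,0.091,0.02,-0.006],[-0.087,0.091,0.07,-0.006],[-0.087,0.091,0.13,-0.006],[-0.087,0.091,0.19,-0.006],[-0.087,0.091,0.25,-0.006],[-0.087,0.091,0.3,-0.006],[-0.087,0.091,0.326,-0.006],[-0.087,0.091,0.326,-0.006],[-0.087,0.091,0.326,-0.006]]]}}

```text
time_s: 11.87
eef_pos: [0.581, 0.3168, 0.1308]
eef_rot: [-0.0, 0.415, 0.91, -0.0]
wrist_force: [0.4, -0.2, 0.4]
opening: 1.0
grasp_force: 0.0
```

```bash
python3 -c "
from h import *
see('w6')
D=np.load('pics/w6.npz');p,_=ctrl.camera('side')
m=np.vstack([cv2.resize(D['p'][:,:,::-1],(400,300)),cv2.resize(p[100:310,100:380,::-1],(400,300))])
cv2.imwrite('pics/w6.png',m)
go(.581,.3166,.036,131)
"
```

```text
shift [ 0.0011 -0.0039  0.2419] turn 0.0 mm 97 rows 3 from [0.5822 0.3172 0.1328] 131.0
```

View pics/w6.png

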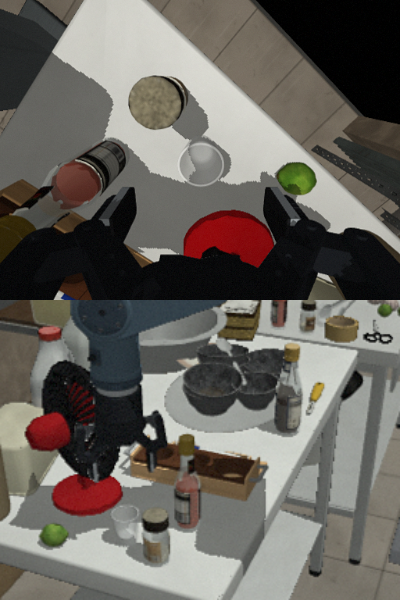

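Call:
{"op": "drive_tool", "data": {"plan": [[[0.001,-0.004,0.02,0],[0.001,-0.004,0.04,0],[0.001,-0.004,0.06,0],[0.001,-0.004,0.08,0],[0.001,-0.004,0.1,0],[0.001,-0.004,0.12,0],[0.001,-0.004,0.13,0],[0.001,-0.004,0.13,0],[0.001,-0.004,0.13,0]]]}}

```text
time_s: 12.72
eef_pos: [0.5795, 0.316, 0.0785]
eef_rot: [-0.0, 0.415, 0.91, -0.0]
wrist_force: [-0.4, 0.2, 0.2]
opening: 1.002
grasp_force: 0.0
```

Call:
{"op": "drive_tool", "data": {"plan": [[[0,0.003,0.02,0],[0,0.003,0.04,0],[0,0.003,0.06,0],[0,0.003,0.075,0],[0,0.003,0.09,0],[0,0.003,0.1,0],[0,0.003,0.106,0],[0,0.003,0.106,0],[0,0.003,0.106,0]]]}}

```text
time_s: 13.47
eef_pos: [0.5807, 0.3169, 0.0365]
eef_rot: [0.0, 0.415, 0.91, 0.0]
wrist_force: [-0.4, -0.7, 0.0]
opening: 1.002
grasp_force: 0.0
```

```bash
python3 -c "
from h import *
T=tool();print(T[:3,3]);see('w7')
D=np.load('pics/w7.npz');X=cloud(wc('w7'),D['d']).reshape(-1,3)
G=X[(X[:,2]>.055)&(X[:,2]<.07)&(np.hypot(X[:,0]-.5856,X[:,1]-.3113)<.035)];print('glass',len(G),np.nanmin(G,0),np.nanmax(G,0))
"
```

```text
[0.58065859 0.3169236  0.03650274]
glass 2549 [0.56082842 0.28709312 0.05500126] [0.60961714 0.33604467 0.0628732 ]
```

Call:
{"op": "drive_tool", "data": {"plan": [[[0,0,0,0],[0,0,0,0],[0,0,0,0],[0,0,0,0],[0,0,0,0],[0,0,0,0],[0,0,0,0]]], "jaw": 1}}

```text
time_s: 14.1
eef_pos: [0.581, 0.3171, 0.0373]
eef_rot: [0.0, 0.415, 0.91, 0.0]
wrist_force: [-1.4, -0.1, 5.4]
opening: 0.528
grasp_force: 60.9
```

Call:
{"op": "drive_tool", "data": {"plan": [[[0,0,-0.01,0],[0,0,-0.03,0],[0,0,-0.06,0],[0,0,-0.1,0],[0,0,-0.15,0],[0,0,-0.22,0],[0,0,-0.3,0],[0,0,-0.38,0],[0,0,-0.46,0],[0,0,-0.53,0],[0,0,-0.58,0],[0,0,-0.6,0]]]}}

```text
time_s: 15.1
eef_pos: [0.582, 0.3175, 0.2822]
eef_rot: [0.003, 0.415, 0.91, 0.003]
wrist_force: [0.7, -0.0, -0.3]
opening: 0.532
grasp_force: 61.3
```

```bash
python3 -c "
from h import *
p,_=ctrl.camera('side');see('w8');D=np.load('pics/w8.npz')
m=np.hstack([cv2.resize(D['p'][:,:,::-1],(400,300)),cv2.resize(p[100:310,100:380,::-1],(400,300))])
cv2.imwrite('pics/w8.png',m)
N=go(.50,.28,.28,110);go(.50,.10,.28,60,N)
"
```

```text
shift [ 0.0634 -0.2146 -0.0031] turn 0.1168 mm 89 rows 3 from [0.5814 0.3172 0.2791] 131.02
shift [-0.4229 -0.1539  0.    ] turn 0.2778 mm 180 rows 7 from [0.5  0.28 0.28] 110.0
```

View pics/w8.png

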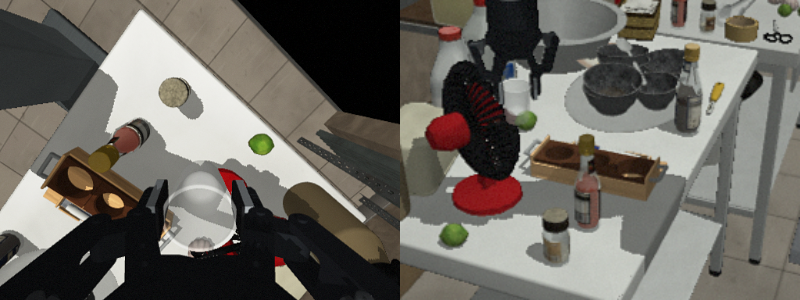

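```bash
python3 -c "
from h import *
T=tool();N=go(.49,.24,.28,155);go(.6247,.081,.18,181.35,N)
"
```

```text
shift [ 0.0043 -0.2991 -0.0034] turn -0.1332 mm 120 rows 4 from [0.5814 0.3172 0.2791] 131.02
shift [-0.4732 -0.2179  0.25  ] turn -0.1464 mm 231 rows 6 from [0.49 0.24 0.28] 155.0
```

Call:
{"op": "drive_tool", "data": {"plan": [[[0,-0.05,0,-0.02],[0,-0.12,0,-0.05],[0,-0.19,0,-0.08],[0,-0.25,0,-0.11],[0,-0.285,0,-0.133],[0,-0.299,0,-0.133],[0,-0.299,0,-0.133]]]}}

```text
time_s: 15.78
eef_pos: [0.4891, 0.2378, 0.2751]
eef_rot: [-0.001, 0.218, 0.976, -0.001]
wrist_force: [0.3, 0.1, -0.7]
opening: 0.529
grasp_force: 61.4
```

Call:
{"op": "drive_tool", "data": {"plan": [[[-0.03,-0.06,0,-0.02],[-0.09,-0.12,0,-0.05],[-0.16,-0.18,0,-0.08],[-0.24,-0.218,0.02,-0.11],[-0.32,-0.218,0.06,-0.14],[-0.39,-0.218,0.12,-0.146],[-0.44,-0.218,0.18,-0.146],[-0.473,-0.218,0.23,-0.146],[-0.473,-0.218,0.25,-0.146],[-0.473,-0.218,0.25,-0.146],[-0.473,-0.218,0.25,-0.146],[-0.473,-0.218,0.25,-0.146]]]}}

```text
time_s: 16.78
eef_pos: [0.6251, 0.0801, 0.1778]
eef_rot: [0.001, -0.011, 1.0, 0.0]
wrist_force: [0.4, -0.2, -1.0]
opening: 0.529
grasp_force: 61.6
```

```bash
python3 -c "
from h import *
import fit
see('w9');D=np.load('pics/w9.npz');X=cloud(wc('w9'),D['d']);fit.fit(X)
T=D['T'];print(T[:3,3])
P=X.reshape(-1,3);G=P[(P[:,2]>T[2,3]-.06)&(P[:,2]<T[2,3]+.04)&(np.hypot(P[:,0]-.632,P[:,1]-.081)<.03)]
G=G[np.isfinite(G[:,0])]
if len(G): print('glass',len(G),np.percentile(G,[1,99],axis=0))
m=X[...,2]; cv2.imwrite('pics/w9.png',cv2.resize(D['p'][:,:,::-1],(600,450)))
go(.6247,.081,.06,181.35)
"
```

```text
8410 [0.5516 0.0791 1.3268] -0.7814426929575031
[0.62514161 0.08010613 0.17780977]
glass 9575 [[0.6081602  0.05697054 0.14779256]
 [0.65404739 0.10366179 0.21715465]]
shift [0.0023 0.0022 0.2958] turn -0.0005 mm 118 rows 3 from [0.6253 0.0801 0.1783] -178.74
```

View pics/w9.png

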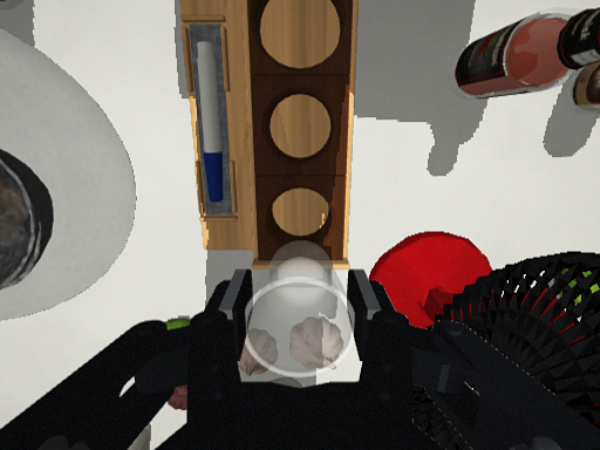

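Call:
{"op": "drive_tool", "data": {"plan": [[[0.001,-0.001,0.03,0],[0.001,-0.001,0.07,0],[0.001,-0.001,0.11,0],[0.001,-0.001,0.15,0],[0.001,-0.001,0.19,0],[0.001,-0.001,0.22,0],[0.001,-0.001,0.25,0],[0.001,-0.001,0.275,0],[0.001,-0.001,0.295,0],[0.001,-0.001,0.31,0],[0.001,-0.001,0.31,0],[0.001,-0.001,0.31,0]]]}}

```text
time_s: 17.83
eef_pos: [0.6245, 0.0789, 0.0525]
eef_rot: [-0.0, -0.011, 1.0, -0.0]
wrist_force: [-0.0, -0.3, -0.5]
opening: 0.531
grasp_force: 61.6
```

Call:
{"op": "drive_tool", "data": {"plan": [[[0,0.004,0,0],[0,0.004,0.005,0],[0,0.004,0.01,0],[0,0.004,0.014,0],[0,0.004,0.018,0],[0,0.004,0.021,0],[0,0.004,0.021,0],[0,0.004,0.021,0]]]}}

```text
time_s: 18.5
eef_pos: [0.6243, 0.0805, 0.0439]
eef_rot: [-0.0, -0.011, 1.0, 0.0]
wrist_force: [0.7, -0.2, -0.2]
opening: 0.53
grasp_force: 61.6
```

Call:
{"op": "drive_tool", "data": {"plan": [[[0,0,0.001,0],[0,0,0.002,0],[0,0,0.003,0],[0,0,0.003,0],[0,0,0.003,0]]]}}

```text
time_s: 18.92
eef_pos: [0.6247, 0.0805, 0.0434]
eef_rot: [0.0, -0.011, 1.0, -0.0]
wrist_force: [-0.0, 0.7, 2.8]
opening: 0.526
grasp_force: 61.8
```

Call:
{"op": "drive_tool", "data": {"plan": [[[0,0,0.002,0],[0,0,0.003,0],[0,0,0.003,0]]]}}

```text
time_s: 19.17
eef_pos: [0.6254, 0.0805, 0.0433]
eef_rot: [0.001, -0.011, 1.0, -0.0]
wrist_force: [-3.2, -0.4, 9.6]
opening: 0.53
grasp_force: 62.3
```

Call:
{"op": "drive_tool", "data": {"plan": [[[0,0,0,0],[0,0,0,0],[0,0,0,0],[0,0,-0.01,0],[0,0,-0.04,0],[0,0,-0.1,0],[0,0,-0.18,0],[0,0,-0.26,0],[0,0,-0.36,0],[0,0,-0.46,0],[0,0,-0.53,0],[0,0,-0.56,0]]], "jaw": 0.25}}

```text
time_s: 20.17
eef_pos: [0.6266, 0.0805, 0.2729]
eef_rot: [0.005, -0.011, 1.0, -0.0]
wrist_force: [1.1, 0.4, 1.1]
opening: 0.748
grasp_force: 0.0
```

```bash
python3 -c "
from h import *
see('w10');D=np.load('pics/w10.npz');X=cloud(wc('w10'),D['d'])
P=X.reshape(-1,3);G=P[(P[:,2]>.05)&(P[:,2]<.09)&(np.hypot(P[:,0]-.631,P[:,1]-.081)<.03)]
print('glass rim',len(G),np.percentile(G,[0,1,99,100],axis=0))
p,d=ctrl.camera('top');Y=cloud(cam('top'),d).reshape(-1,3);Y=Y[(Y[:,2]>.05)&(Y[:,2]<.09)&(np.hypot(Y[:,0]-.631,Y[:,1]-.079)<.03)];print(len(Y),Y.max(0))
N=go(.50,.16,.28,130);go(.5145,.336,.2,104,N)
"
```

```text
glass rim 463 [[0.60880747 0.05834649 0.05006737]
 [0.60906555 0.05840296 0.05028894]
 [0.65593914 0.1052984  0.06852563]
 [0.65648312 0.10563249 0.06873958]]
51 [0.65778507 0.1044974  0.07390851]
shift [ 0.3102  0.2056 -0.0281] turn 0.2847 mm 149 rows 8 from [0.6259 0.0805 0.2696] -178.76
shift [0.3138 0.3106 0.2   ] turn 0.1444 mm 194 rows 5 from [0.5  0.16 0.28] 130.0
```

```bash
python3 -c "
from h import *
go(.5145,.3365,.27,181.3);go(.5145,.3365,.064,181.3)
"
```

```text
shift [ 0.2646  0.6459 -0.0031] turn -0.0003 mm 279 rows 7 from [0.6259 0.0805 0.2696] -178.76
shift [0.2679 0.6462 0.5119] turn -0.0003 mm 347 rows 9 from [0.6259 0.0805 0.2696] -178.76
```

Call:
{"op": "drive_tool", "data": {"plan": [[[0.07,0,0,0],[0.15,0.05,0,0],[0.22,0.12,0,0],[0.265,0.2,0,0],[0.265,0.3,0,0],[0.265,0.4,0,0],[0.265,0.5,0,0],[0.265,0.58,0,0],[0.265,0.63,0.03,0],[0.265,0.646,0.1,0],[0.265,0.646,0.19,0],[0.265,0.646,0.25,0]]], "jaw": 0}}

```text
time_s: 21.27
eef_pos: [0.5097, 0.3363, 0.1598]
eef_rot: [-0.003, -0.012, 1.0, -0.001]
wrist_force: [-0.9, -0.5, -0.5]
opening: 0.999
grasp_force: 0.0
```

Call:
{"op": "drive_tool", "data": {"plan": [[[0,0,0,0],[0,0,0,0],[0,0,0,0],[0,0,0,0]]]}}

```text
time_s: 21.6
eef_pos: [0.5141, 0.3368, 0.1676]
eef_rot: [0.001, -0.011, 1.0, 0.001]
wrist_force: [0.1, -0.7, -0.2]
opening: 1.001
grasp_force: 0.0
```

```bash
python3 -c "
from h import *
see('w11');D=np.load('pics/w11.npz');P=cloud(wc('w11'),D['d']).reshape(-1,3)
J=P[(P[:,2]>.091)&(P[:,2]<.105)&(np.hypot(P[:,0]-.5145,P[:,1]-.337)<.04)];print('jar',len(J),np.nanmin(J,0),np.nanmax(J,0))
go(.5145,.3365,.066,181.3)
"
```

```text
jar 2062 [0.49269569 0.31611374 0.09106488] [0.53548186 0.35709995 0.09712842]
shift [ 1.000e-04 -1.300e-03  2.547e-01] turn -0.0005 mm 102 rows 3 from [0.5142 0.3369 0.1679] -178.79
```

Call:
{"op": "drive_tool", "data": {"plan": [[[0,-0.001,0.04,0],[0,-0.001,0.09,0],[0,-0.001,0.14,0],[0,-0.001,0.18,0],[0,-0.001,0.21,0],[0,-0.001,0.235,0],[0,-0.001,0.25,0],[0,-0.001,0.255,0],[0,-0.001,0.255,0],[0,-0.001,0.255,0]]]}}

```text
time_s: 22.48
eef_pos: [0.5135, 0.3364, 0.0645]
eef_rot: [0.001, -0.011, 1.0, 0.0]
wrist_force: [0.0, 0.0, 0.1]
opening: 1.004
grasp_force: 0.0
```

Call:
{"op": "drive_tool", "data": {"plan": [[[0,0,0,0],[0,0,0,0],[0,0,0,0],[0,0,0,0],[0,0,0,0],[0,0,0,0],[0,0,0,0]]], "jaw": 1}}

```text
time_s: 23.07
eef_pos: [0.5135, 0.3365, 0.0645]
eef_rot: [0.001, -0.011, 1.0, 0.0]
wrist_force: [0.4, -0.0, 5.0]
opening: 0.487
grasp_force: 60.9
```

Call:
{"op": "drive_tool", "data": {"plan": [[[0,0,-0.01,0],[0,0,-0.03,0],[0,0,-0.06,0],[0,0,-0.1,0],[0,0,-0.15,0],[0,0,-0.22,0],[0,0,-0.3,0],[0,0,-0.38,0],[0,0,-0.46,0],[0,0,-0.53,0],[0,0,-0.58,0],[0,0,-0.6,0]]]}}

```text
time_s: 24.07
eef_pos: [0.514, 0.3367, 0.3091]
eef_rot: [0.003, -0.011, 1.0, 0.001]
wrist_force: [-0.3, 0.6, -0.7]
opening: 0.484
grasp_force: 60.6
```

Call:
{"op": "drive_tool", "data": {"plan": [[[0,0,0,0],[0,0,0,0],[0,0,0,0]]]}}

```text
time_s: 24.32
eef_pos: [0.5119, 0.3357, 0.3015]
eef_rot: [-0.002, -0.011, 1.0, -0.001]
wrist_force: [-0.6, -0.2, -1.2]
opening: 0.484
grasp_force: 60.6
```

```bash
python3 -c "
from h import *
go(.5517,.079,.306,181.3);go(.5517,.079,.14,181.3)
"
```

```text
shift [-0.0856 -0.6438 -0.0107] turn -0.0004 mm 260 rows 7 from [0.5119 0.3357 0.3015] -178.77
shift [-0.087  -0.6433  0.4043] turn -0.0004 mm 306 rows 8 from [0.5119 0.3357 0.3015] -178.77
```

Call:
{"op": "drive_tool", "data": {"plan": [[[-0.01,-0.05,0,0],[-0.02,-0.12,0,0],[-0.04,-0.2,0,0],[-0.05,-0.29,0,0],[-0.06,-0.38,0,0],[-0.07,-0.46,0,0],[-0.08,-0.53,0.02,0],[-0.086,-0.59,0.06,0],[-0.087,-0.625,0.12,0],[-0.087,-0.64,0.2,0],[-0.087,-0.643,0.28,0],[-0.087,-0.643,0.33,0]]]}}

```text
time_s: 25.32
eef_pos: [0.5501, 0.079, 0.1662]
eef_rot: [-0.004, -0.01, 1.0, 0.0]
wrist_force: [0.1, -0.6, -0.3]
opening: 0.485
grasp_force: 60.7
```

Call:
{"op": "drive_tool", "data": {"plan": [[[0,0,0,0],[0,0,0,0],[0,0,0,0],[0,0,0,0],[0,0,0,0]]]}}

```text
time_s: 25.73
eef_pos: [0.5543, 0.0799, 0.1735]
eef_rot: [0.002, -0.011, 1.0, -0.0]
wrist_force: [-0.2, -0.6, -1.0]
opening: 0.482
grasp_force: 60.8
```

```bash
python3 -c "
from h import *
go(.552,.079,.08,181.3);go(.552,.079,.0705,181.3)
see('w12');D=np.load('pics/w12.npz');P=cloud(wc('w12'),D['d']).reshape(-1,3);T=D['T'];print(T[:3,3])
J=P[(abs(P[:,2]-T[2,3]-.033)<.006)&(np.hypot(P[:,0]-.552,P[:,1]-.079)<.03)];print('jar',len(J),np.percentile(J,[1,99],axis=0))
G=P[(P[:,2]>.05)&(P[:,2]<.09)&(np.hypot(P[:,0]-.631,P[:,1]-.081)<.03)]
"
```

```text
shift [ 0.0066 -0.002   0.2338] turn -0.0002 mm 94 rows 3 from [0.5543 0.0799 0.1735] -178.74
shift [ 0.0067 -0.002   0.2575] turn -0.0002 mm 103 rows 3 from [0.5543 0.0799 0.1735] -178.74
[0.55434696 0.07989657 0.17351823]
jar 7053 [[0.53456601 0.05414563 0.20103586]
 [0.57450983 0.10468517 0.21229757]]
```

Lower to just above the floor, then creep.

Call:
{"op": "drive_tool", "data": {"plan": [[[0.006,-0.002,0.03,0],[0.006,-0.002,0.07,0],[0.006,-0.002,0.11,0],[0.006,-0.002,0.15,0],[0.006,-0.002,0.18,0],[0.006,-0.002,0.205,0],[0.006,-0.002,0.225,0],[0.006,-0.002,0.24,0],[0.006,-0.002,0.244,0],[0.006,-0.002,0.244,0],[0.006,-0.002,0.244,0]]]}}

```text
time_s: 26.7
eef_pos: [0.5513, 0.0789, 0.0746]
eef_rot: [0.0, -0.011, 1.0, -0.0]
wrist_force: [-0.3, 0.2, -0.2]
opening: 0.488
grasp_force: 60.8
```

Call:
{"op": "drive_tool", "data": {"plan": [[[0,0,0.003,0],[0,0,0.006,0],[0,0,0.008,0],[0,0,0.01,0],[0,0,0.01,0],[0,0,0.01,0]]]}}

```text
time_s: 27.2
eef_pos: [0.5512, 0.0789, 0.0705]
eef_rot: [0.0, -0.011, 1.0, -0.0]
wrist_force: [0.4, 0.2, 0.8]
opening: 0.491
grasp_force: 61.0
```

Call:
{"op": "drive_tool", "data": {"plan": [[[0,0,0.001,0],[0,0,0.002,0],[0,0,0.003,0],[0,0,0.003,0]]]}}

```text
time_s: 27.53
eef_pos: [0.5516, 0.0789, 0.0704]
eef_rot: [0.001, -0.011, 1.0, -0.0]
wrist_force: [-2.8, 0.9, 10.2]
opening: 0.487
grasp_force: 61.8
```

Call:
{"op": "drive_tool", "data": {"plan": [[[0,0,0,0],[0,0,0,0],[0,0,0,0],[0,0,-0.01,0],[0,0,-0.04,0],[0,0,-0.1,0],[0,0,-0.18,0],[0,0,-0.26,0],[0,0,-0.36,0],[0,0,-0.46,0],[0,0,-0.53,0],[0,0,-0.55,0]]], "jaw": 0.2}}

```text
time_s: 28.53
eef_pos: [0.5532, 0.0788, 0.2965]
eef_rot: [0.005, -0.011, 1.0, -0.0]
wrist_force: [0.6, -0.2, 0.7]
opening: 0.798
grasp_force: 0.0
```

Call:
{"op": "drive_tool", "data": {"plan": [[[0,0,0,0],[0,0,0,0],[0,0,0,0]]]}}

```text
time_s: 28.78
eef_pos: [0.5497, 0.079, 0.2869]
eef_rot: [-0.002, -0.011, 1.0, 0.0]
wrist_force: [-0.2, -0.0, -0.5]
opening: 0.799
grasp_force: 0.0
```

```bash
python3 -c "
from h import *
see('w13');D=np.load('pics/w13.npz');P=cloud(wc('w13'),D['d']).reshape(-1,3)
for n,x,y,z in (('jar',.5517,.079,.09),('glass',.631,.081,.055)):
    J=P[(P[:,2]>z)&(P[:,2]<.12)&(np.hypot(P[:,0]-x,P[:,1]-y)<.03)];print(n,len(J),np.percentile(J,[1,50,99],axis=0).round(4))
N=go(.46,-.08,.33,90);go(.42,-.19,.34,90)
"
```

```text
jar 1007 [[0.5319 0.0594 0.0918]
 [0.5515 0.0795 0.101 ]
 [0.5728 0.0992 0.1028]]
glass 387 [[0.6087 0.0578 0.0551]
 [0.641  0.082  0.0653]
 [0.6558 0.1053 0.0685]]
shift [ 0.233  -0.3924 -0.1078] turn 0.5068 mm 188 rows 13 from [0.5496 0.079  0.2866] -178.77
shift [ 0.339  -0.6652 -0.1324] turn 0.5068 mm 303 rows 13 from [0.5496 0.079  0.2866] -178.77
```

```bash
python3 -c "
from h import *
go(.438,-.171,.30,181.3)
"
```

```text
shift [ 0.2926 -0.6187 -0.0326] turn -0.0004 mm 274 rows 7 from [0.5496 0.079  0.2866] -178.77
```

Call:
{"op": "drive_tool", "data": {"plan": [[[0.04,-0.08,-0.03,0],[0.08,-0.17,-0.033,0],[0.12,-0.26,-0.033,0],[0.16,-0.35,-0.033,0],[0.21,-0.44,-0.033,0],[0.25,-0.52,-0.033,0],[0.28,-0.585,-0.033,0],[0.293,-0.619,-0.033,0],[0.293,-0.619,-0.033,0],[0.293,-0.619,-0.033,0],[0.293,-0.619,-0.033,0],[0.293,-0.619,-0.033,0]]], "jaw": 0}}

```text
time_s: 29.83
eef_pos: [0.4392, -0.17, 0.3015]
eef_rot: [-0.0, -0.011, 1.0, 0.001]
wrist_force: [0.6, -0.2, -0.5]
opening: 1.0
grasp_force: 0.0
```

Call:
{"op": "drive_tool", "data": {"plan": [[[0,0,0,0],[0,0,0,0]]]}}

```text
time_s: 30.0
eef_pos: [0.4393, -0.1702, 0.3019]
eef_rot: [-0.0, -0.012, 1.0, 0.0]
wrist_force: [0.4, -0.1, 0.1]
opening: 0.997
grasp_force: 0.0
```

```bash
python3 -c "
from h import *
see('w14');D=np.load('pics/w14.npz');P=cloud(wc('w14'),D['d']).reshape(-1,3);print(D['T'][:3,3])
for z in (.205,.198,.19,.16):
    J=P[(abs(P[:,2]-z)<.004)&(np.hypot(P[:,0]-.438,P[:,1]+.171)<.04)]
    if len(J): print(z,len(J),np.percentile(J,[1,50,99],axis=0).round(4).tolist())
cv2.imwrite('pics/w14.png',cv2.resize(D['p'][:,:,::-1],(600,450)))
"
```

```text
[ 0.43928827 -0.17023838  0.30194117]
0.205 1047 [[0.4205, -0.1874, 0.2021], [0.435, -0.1722, 0.2065], [0.4509, -0.1571, 0.2083]]
0.198 70 [[0.4198, -0.1872, 0.194], [0.4214, -0.1719, 0.1979], [0.4319, -0.1569, 0.202]]
0.19 43 [[0.4196, -0.188, 0.1864], [0.4215, -0.1729, 0.1911], [0.4338, -0.1566, 0.1939]]
0.16 85 [[0.4209, -0.1885, 0.1561], [0.4239, -0.1741, 0.1598], [0.4344, -0.1561, 0.1638]]
```

View pics/w14.png

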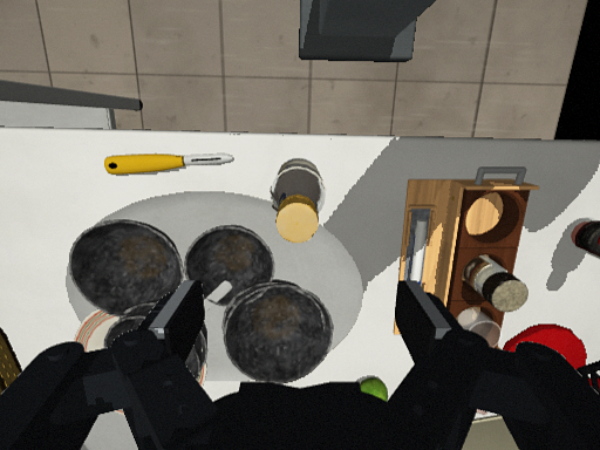

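```bash
python3 -c "
from h import *
go(.4365,-.1722,.155,181.3)
"
```

```text
shift [ 0.0071 -0.0043  0.3676] turn 0.0001 mm 147 rows 4 from [ 0.4393 -0.1704  0.302 ] -178.68
```

Call:
{"op": "drive_tool", "data": {"plan": [[[0.007,-0.004,0.03,0],[0.007,-0.004,0.08,0],[0.007,-0.004,0.14,0],[0.007,-0.004,0.2,0],[0.007,-0.004,0.26,0],[0.007,-0.004,0.31,0],[0.007,-0.004,0.345,0],[0.007,-0.004,0.367,0],[0.007,-0.004,0.367,0],[0.007,-0.004,0.367,0],[0.007,-0.004,0.367,0]]]}}

```text
time_s: 30.97
eef_pos: [0.4368, -0.1732, 0.1562]
eef_rot: [0.001, -0.011, 1.0, -0.0]
wrist_force: [0.1, 0.0, 0.4]
opening: 0.999
grasp_force: 0.0
```

Call:
{"op": "drive_tool", "data": {"plan": [[[0,0,0,0],[0,0,0,0],[0,0,0,0],[0,0,0,0],[0,0,0,0],[0,0,0,0],[0,0,0,0],[0,0,0,0]]], "jaw": 1}}

```text
time_s: 31.63
eef_pos: [0.4369, -0.173, 0.1564]
eef_rot: [0.001, -0.011, 1.0, -0.0]
wrist_force: [-0.4, 1.7, 5.2]
opening: 0.446
grasp_force: 59.4
```

Call:
{"op": "drive_tool", "data": {"plan": [[[0,0,-0.01,0],[0,0,-0.03,0],[0,0,-0.06,0],[0,0,-0.1,0],[0,0,-0.15,0],[0,0,-0.2,0],[0,0,-0.25,0],[0,0,-0.29,0],[0,0,-0.31,0],[0,0,-0.31,0],[0,0,-0.31,0],[0,0,-0.31,0]]]}}

```text
time_s: 32.63
eef_pos: [0.4356, -0.1724, 0.2779]
eef_rot: [-0.001, -0.011, 1.0, 0.001]
wrist_force: [-0.3, 0.0, -2.0]
opening: 0.445
grasp_force: 59.7
```

```bash
python3 -c "
from h import *
go(.4755,.077,.285,181.3)
see('w15');D=np.load('pics/w15.npz');P=cloud(wc('w15'),D['d']).reshape(-1,3);T=D['T'];print(T[:3,3])
J=P[(P[:,2]>T[2,3]+.043)&(P[:,2]<T[2,3]+.06)&(np.hypot(P[:,0]-T[0,3],P[:,1]-T[1,3])<.03)]
if len(J): print(len(J),np.percentile(J,[1,50,99],axis=0).round(4).tolist())
"
```

```text
shift [-0.1132  0.6211 -0.017 ] turn -0.0004 mm 253 rows 7 from [ 0.4356 -0.1724  0.2779] -178.77
[ 0.43557361 -0.17235028  0.27794388]
5750 [[0.4192, -0.1986, 0.3213], [0.4281, -0.1725, 0.3281], [0.4453, -0.1466, 0.3362]]
```

Call:
{"op": "drive_tool", "data": {"plan": [[[-0.01,0.03,0,0],[-0.02,0.08,0,0],[-0.03,0.15,0,0],[-0.04,0.23,0,0],[-0.06,0.31,0,0],[-0.07,0.39,0,0],[-0.09,0.47,0,0],[-0.1,0.54,0,0],[-0.11,0.59,0,0],[-0.112,0.615,0,0],[-0.112,0.621,0,0],[-0.112,0.621,0,0]]]}}

```text
time_s: 33.68
eef_pos: [0.4752, 0.0766, 0.2785]
eef_rot: [-0.001, -0.011, 1.0, -0.0]
wrist_force: [-0.4, -0.1, -3.9]
opening: 0.443
grasp_force: 60.0
```

Call:
{"op": "drive_tool", "data": {"plan": [[[0,0,0,0],[0,0,0,0],[0,0,0,0],[0,0,0,0]]]}}

```text
time_s: 34.02
eef_pos: [0.4757, 0.0756, 0.2793]
eef_rot: [0.0, -0.01, 1.0, -0.0]
wrist_force: [0.1, -0.4, -2.4]
opening: 0.444
grasp_force: 60.0
```

```bash
python3 -c "
from h import *
go(.475,.077,.21,181.3);go(.475,.077,.1624,181.3)
p,d=ctrl.camera('side');Y=cloud(cam('side'),d)
P=Y.reshape(-1,3);T=tool();zf=T[2,3]-.1564;print('foot z',zf)
for z in np.arange(.01,.12,.02):
    J=P[(abs(P[:,2]-zf-z)<.005)&(np.hypot(P[:,0]-.475,P[:,1]-.077)<.05)]
    if len(J): print(z.round(2),len(J),np.percentile(J,[2,98],axis=0).round(4).tolist())
cv2.imwrite('pics/s15.png',cv2.resize(p[90:240,190:340,::-1],(600,600)))
"
```

```text
shift [0.0018 0.0036 0.1734] turn -0.0009 mm 69 rows 2 from [0.4757 0.0756 0.2793] -178.85
shift [0.0018 0.0036 0.2924] turn -0.0009 mm 117 rows 3 from [0.4757 0.0756 0.2793] -178.85
foot z 0.12296281421288038
0.01 65 [[0.4484, 0.0731, 0.1283], [0.4974, 0.1076, 0.1376]]
0.03 75 [[0.4487, 0.0765, 0.1481], [0.5024, 0.1074, 0.1577]]
0.05 79 [[0.4489, 0.0761, 0.1682], [0.5026, 0.1076, 0.1776]]
0.07 73 [[0.449, 0.071, 0.1884], [0.4981, 0.1064, 0.1977]]
0.09 73 [[0.4486, 0.0732, 0.2082], [0.4973, 0.1068, 0.2176]]
0.11 83 [[0.4493, 0.0699, 0.2281], [0.5006, 0.1062, 0.2377]]
```

View pics/s15.png

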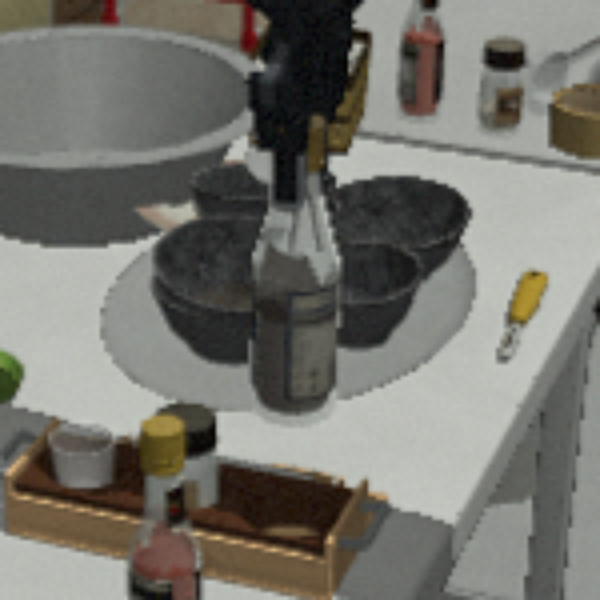

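Call:
{"op": "drive_tool", "data": {"plan": [[[0.002,0.004,0.03,-0.001],[0.002,0.004,0.07,-0.001],[0.002,0.004,0.11,-0.001],[0.002,0.004,0.15,-0.001],[0.002,0.004,0.18,-0.001],[0.002,0.004,0.2,-0.001],[0.002,0.004,0.2,-0.001],[0.002,0.004,0.2,-0.001],[0.002,0.004,0.2,-0.001]]]}}

```text
time_s: 34.82
eef_pos: [0.4753, 0.078, 0.1999]
eef_rot: [0.001, -0.012, 1.0, -0.0]
wrist_force: [-0.1, 0.6, -2.4]
opening: 0.447
grasp_force: 60.0
```

```bash
python3 -c "
from h import *
go(.475,.077,.1624,181.3);print(ctrl.get_obs()['wrist_force'])
"
```

```text
shift [ 0.001  -0.0025  0.0938] turn 0.0006 mm 38 rows 1 from [0.4753 0.078  0.1999] -178.59
[-0.12480829  0.60876915 -2.42238406]
```

Call:
{"op": "drive_tool", "data": {"plan": [[[0,-0.002,0.01,0],[0,-0.002,0.025,0],[0,-0.002,0.04,0],[0,-0.002,0.055,0],[0,-0.002,0.067,0],[0,-0.002,0.076,0],[0,-0.002,0.083,0],[0,-0.002,0.087,0],[0,-0.002,0.087,0],[0,-0.002,0.087,0]]]}}

```text
time_s: 35.65
eef_pos: [0.4749, 0.0773, 0.1646]
eef_rot: [0.0, -0.012, 1.0, -0.0]
wrist_force: [0.3, -0.1, -3.3]
opening: 0.444
grasp_force: 60.0
```

Call:
{"op": "drive_tool", "data": {"plan": [[[0,0,0.002,0],[0,0,0.004,0],[0,0,0.006,0],[0,0,0.007,0],[0,0,0.007,0],[0,0,0.007,0]]]}}

```text
time_s: 36.15
eef_pos: [0.4754, 0.0773, 0.1625]
eef_rot: [0.001, -0.012, 1.0, -0.0]
wrist_force: [-0.1, 2.0, 3.8]
opening: 0.442
grasp_force: 61.1
```

Contact at the expected height (foot ≈ 6 mm). Release and lift away.

Call:
{"op": "drive_tool", "data": {"plan": [[[0,0,0.002,0],[0,0,0.002,0],[0,0,0.002,0]]]}}

```text
time_s: 36.4
eef_pos: [0.476, 0.0773, 0.1624]
eef_rot: [0.001, -0.012, 1.0, -0.0]
wrist_force: [-1.3, 0.7, 9.3]
opening: 0.443
grasp_force: 61.9
```

Call:
{"op": "drive_tool", "data": {"plan": [[[0,0,0,0],[0,0,0,0],[0,0,0,0],[0,0,0,0],[0,0,-0.02,0],[0,0,-0.06,0],[0,0,-0.12,0],[0,0,-0.2,0],[0,0,-0.28,0],[0,0,-0.34,0],[0,0,-0.36,0],[0,0,-0.36,0]]], "jaw": 0}}

```text
time_s: 37.4
eef_pos: [0.4761, 0.0772, 0.3077]
eef_rot: [0.003, -0.012, 1.0, -0.0]
wrist_force: [-0.5, -0.3, -0.0]
opening: 0.997
grasp_force: 0.0
```

Call:
{"op": "drive_tool", "data": {"plan": [[[0.05,0,0,0],[0.13,0,0,0],[0.2,0,0,0],[0.25,0,0,0],[0.25,0,0,0],[0.25,0,0,0],[0.25,0,0,0]]]}}

```text
time_s: 37.98
eef_pos: [0.375, 0.0748, 0.3041]
eef_rot: [-0.0, -0.012, 1.0, 0.0]
wrist_force: [-0.7, 0.8, 0.3]
opening: 1.003
grasp_force: 0.0
```

```bash
python3 -c "
from h import *
c,D=cam('top'),ctrl.camera('top')[1];P=cloud(c,D).reshape(-1,3)
s,E=cam('side'),ctrl.camera('side')[1];Q=cloud(s,E).reshape(-1,3)
for n,x,y,z,zt in (('soy',.475,.077,.195,.24),('jar',.552,.079,.09,.12),('glass',.631,.081,.05,.09),('fish',.506,.226,.17,.21)):
    for W in (P,Q):
        J=W[(W[:,2]>z)&(W[:,2]<zt)&(np.hypot(W[:,0]-x,W[:,1]-y)<.035)]
        print(n,len(J),np.percentile(J,[1,50,99],axis=0).round(4).tolist() if len(J) else '')
for n,x,y in (('pen',.556,-.001),):
    J=P[(P[:,2]>.0185)&(P[:,2]<.035)&(abs(P[:,0]-x)<.083)&(abs(P[:,1]-y)<.014)];print(n,len(J),np.percentile(J,[1,50,99],axis=0).round(4).tolist())
print(ctrl.get_obs()['eef_pos'],ctrl.get_obs()['dq'].round(3))
"
```

```text
soy 182 [[0.4622, 0.0612, 0.2025], [0.4772, 0.0765, 0.214], [0.4923, 0.0918, 0.2186]]
soy 125 [[0.4606, 0.0635, 0.1956], [0.4745, 0.0874, 0.2089], [0.4914, 0.0966, 0.2141]]
jar 252 [[0.5357, 0.0571, 0.0924], [0.5555, 0.0783, 0.1027], [0.5752, 0.0983, 0.1071]]
jar 91 [[0.5335, 0.0602, 0.091], [0.5463, 0.0794, 0.0996], [0.5746, 0.0987, 0.1023]]
glass 117 [[0.6116, 0.0527, 0.0501], [0.6452, 0.0834, 0.0656], [0.6584, 0.1026, 0.0725]]
glass 176 [[0.6108, 0.0576, 0.0501], [0.6338, 0.0823, 0.0594], [0.6574, 0.1089, 0.0681]]
fish 124 [[0.4939, 0.216, 0.1734], [0.5068, 0.2267, 0.1881], [0.5183, 0.2402, 0.1932]]
fish 109 [[0.4912, 0.2215, 0.1705], [0.5016, 0.2383, 0.1835], [0.5161, 0.2462, 0.1879]]
pen 242 [[0.4835, -0.0092, 0.0186], [0.5566, -0.0014, 0.0222], [0.6237, 0.0114, 0.0273]]
[0.37535133 0.07474337 0.30433039] [ 0.     0.003 -0.004  0.001  0.003 -0.001]
```

All heights match seated pieces (soy 0.213, jar 0.102, glass 0.068, pen top 0.022), and the fish sauce bottle hasn't moved.

```bash
python3 -c "
from bench import ctrl
print(ctrl.hand_in())"
```

```text
the job is handed in; nothing more can be done
None
```

I handed the caddy in at about 38 s: soy bottle in the wide block, jar in the middle block, glass in the far block and marker in the groove, all at seated heights. The arm never went near the peeler, and the fish sauce bottle still stands where it was.

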